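# Load, crank and lock the transfer shuttle

### The job

Stack all the lidded tubs that are on the bench in one pile on the transfer shuttle while it is still at its loading end (first one in the deck's recesses, each next one with its feet in the lid recesses of the one below). Then, with the folded red crank handle swung fully upright, crank the shuttle clockwise all the way to its stop, never driving it with the handle folded, and lock it there by dropping the yellow-headed pin fully through the shuttle's tongue into the bracket below. Fold the crank handle down flat again once the cranking is done, and leave everything else on the bench where it is.

Things in the scene. Friction and masses are not known exactly. Their poses are not given: they have to be found in the camera images.
- tub_a: closed tub, blue body, white lid, 124 mm long (x) x 62 wide (y) x 47 high, about 0.3 kg. Origin: centre of the plane of its feet, z up. Four round tapered corner feet, 12 mm thick, 7 long, at x +-48, y +-19 mm; in the lid's top four square recesses, 17 mm wide, 5 deep, at the same places: a tub seated on another lies 42 mm higher. Plain upright sides from 7 mm up; may be turned end for end. May be absent.
- tub_b: closed tub, green body, white lid, 124 mm long (x) x 62 wide (y) x 47 high, about 0.3 kg. Origin: centre of the plane of its feet, z up. Four round tapered corner feet, 12 mm thick, 7 long, at x +-48, y +-19 mm; in the lid's top four square recesses, 17 mm wide, 5 deep, at the same places: a tub seated on another lies 42 mm higher. Plain upright sides from 7 mm up; may be turned end for end. May be absent.
- tub_c: closed tub, red body, white lid, 124 mm long (x) x 62 wide (y) x 47 high, about 0.3 kg. Origin: centre of the plane of its feet, z up. Four round tapered corner feet, 12 mm thick, 7 long, at x +-48, y +-19 mm; in the lid's top four square recesses, 17 mm wide, 5 deep, at the same places: a tub seated on another lies 42 mm higher. Plain upright sides from 7 mm up; may be turned end for end. May be absent.
- pin: steel lock pin, upright in the black parking block at the start. Origin: centre of its lower tip, z up along the pin. Shaft 12 mm thick and 30 mm long with a tapered tip, then a collar 28 mm across from 30 to 36 mm, then a yellow cylindrical knob 24 mm across from 36 to 76 mm. 0.12 kg.
- pin_block: black parking block standing loose on the bench, 70 x 70 x 38 mm, 0.6 kg, origin under its centre; 16 mm hole in the middle of its top, 34 mm deep, from which the pin lifts straight up (the pin stands with its collar on the block, origin 8 mm above the bench).
- deck (a point): point on the shuttle (aluminium and orange carriage, 140 x 76 mm): centre of its deck at the floor of the four recesses (17 mm square, 5 mm deep, at x +-48, y +-19 mm from here), z up. A tub seated on the deck has its origin here and its long x axis along this x axis, either way round. The orange deck top is 5 mm above. Shuttle runs towards this frame's -y.
- lock_hole (a point): fixed point: where the lock holes lie at the shuttle's stop, on the axis of the 16 mm bracket hole, at the height of the top of the shuttle's steel tongue (10 mm thick, 46 mm wide, 15 mm hole 85 mm ahead of the deck centre; 4 mm gap, then the bracket, 18 mm thick, 50 mm wide). With the shuttle at its stop both holes are in line; the pin goes down upright until its collar sits on the tongue, its origin then 30 mm below this point.
- shuttle (a joint): shuttle travel in m: 0 at the loading end, 0.120 at its stop; starts at 0 to 0.024. Driven by the crank only, 60 mm a turn; stays where it is left.
- crank (a joint): crank angle in rad, grows clockwise seen from above, about the vertical axis at crank_axis; 0 with the shuttle at 0, 12.566 (two turns) at the stop. Turning it takes about 2 N at the handle.
- handle (a joint): fold angle of the red crank handle: 0 folded flat, lying from crank_pivot inwards over the arm towards the crank axis; 1.571 upright on crank_pivot, against a stop. Stiff: it stays where it is left, a newton or two at its end moves it.
- crank_axis (a point): fixed point on the crank's vertical axis, 80 mm above the bench, level with crank_pivot; on top of the blue gearbox (90 x 90 mm, top 28 mm below this point).
- crank_pivot (a point): end of the crank arm (75 mm from the axis): centre of the level hinge on which the handle folds; the hinge axis is square to the arm. The steel arm, 12 mm wide, lies under the folded handle, its top 13 mm below this height.
- grip (a point): point on the axis of the red handle, 52 mm from crank_pivot, for the fingers. The red sleeve is round, 22 mm thick, from 12 to 75 mm from crank_pivot, and spins freely about its own axis.
- downlight_a: bystander, leave alone: white round downlight, 110 mm across, 40 mm high, origin under its centre
- downlight_b: bystander, leave alone: white round downlight, 110 mm across, 40 mm high, origin under its centre
- bowl: bystander, leave alone: steel bowl 120 mm across, 45 mm high, origin under its centre
There are look-alikes about, which are no part of the job. Leave any pink or turquoise look-alike of the tub_b alone.

How it is judged:
By the outcome, as a careful person would: the job done as asked, in the order asked, and still so for the second after the job is handed in, with the robot touching nothing.
Of tub_a, tub_b, tub_c only 2 to 3 are there at a start; the rules pass over those that are not, and their reading is None.
At some moment in a run one of pin_block may be knocked a few centimetres aside while the robot is not near it.
It also fails if it takes over 210 s, if anything falls off the work surface, if the arm or the gripper's body presses on something with over 40 N, if the wrist force passes 120 N, or if a joint passes its speed limit or range.

### The arm

A 7-joint arm with a two-finger parallel gripper is mounted at the origin on the work surface. World frame = base frame: x ahead of the robot, y to its left, z up, the work surface at z = 0. Lengths are in m, angles in rad, forces in N, time in s.
With the tool pointing down it reaches from about 0.4 to 0.85 m from the base axis. Payload 10.4 kg.
Tool frame: the origin (TCP) lies on the centre line of the jaws, within the pads' length; the fingertips stand 14 mm ahead of it and the grasp point (between the pads) lies 5 mm behind it (tip_reach is the z of the fingertips in the tool frame, in m); z points along the fingers, x is the direction in which the jaws open and shut, and the axes are right-handed (so a half turn about z gives the same grasp; the last joint's range is limited). The gripper opens to 87 mm and grips with 3 to 60 N. Pads are 19 mm wide; open, the fingers measure 117 mm over their backs; the gripper's body (75 mm by 190 mm) begins 51 mm behind the grasp point.
Start: joints at [1.127, 0.332, -0.065, 1.46, 0.022, 1.35, -0.088], TCP at [0.255, -0.57, 0.237] pointing down, gripper open.
Joint ranges: [-2.6, 2.6], [-0.5, 2.12], [-1.47, 1.34], [0.16, 2.42], [-1.27, 4.41], [0.06, 2.06], [-2.6, 2.6]. Speed limits (rad/s): [2.22, 2.22, 2.79, 2.79, 3.14, 3.14, 3.14].

### API

Orientations are given as a unit quaternion [x, y, z, w].
In Python, from bench import * gives the robot as it stands.
- The arm moves only by the tool carry_out, never from a script. Its argument "rows" is a list of rows, each a list of 5 numbers: the closure, from -1 (fully open) to 1 (shut), so that 0 is half open, then the shift along the tool's x, y, z in units of 30 mm (1.0 is 30 mm), then the turn about the tool's z in units of 5 degrees (1.0 is 5 degrees). In form: [[jaw, x, y, z, turn], ...]. A call has 1 to 20 rows; each row shifts and turns the pose as measured when the row begins, along the tool's axes as they then stand; what a row does not reach is not made up. A row lasts 1/12 s, in which the tool goes at most 41.7 mm and 7.16 degrees, less where a joint would pass 70% of its speed; a pose out of reach is approached as far as the arm can. A call is refused whole if a number of a shift passes 1 or a number of a turn 1, either way. A call with a gripper value outside its range is refused whole. The fingers move at their own pace and stop on an object; "force" is the grip in N (left out, the last holds). Time passes only in rows, so rows that do not move let the fingers close. It gives the time, the measured TCP pose, the force and the opening at its end, in the units of the state.
- read_state(): the state, without advancing time (a new reading comes with each control period).
- camera(name): name is "scene" or "top" or "wrist"; returns the picture (420x560x3 uint8, blue, green, red); there is no depth.
- camera_info(name): a dict with "fx", "fy", "cx", "cy" (pixels), "dist_coeffs" ([k1, k2, p1, p2, k3] as OpenCV has them; the pictures are not rectified), "extrinsics" (4x4, takes a point from camera to world coordinates); the wrist camera has in their place "tool_from_camera" (4x4, takes a point from camera to tool coordinates, whose origin is the TCP and whose axes are the tool frame's). Camera axes: x right, y down, z forward; pixel columns grow to the right and rows downward; lengths in m; the calibration is good to about 2 mm. A picture is of the moment at which its call begins: read the wrist's pose just before it. camera_info takes no time and is no camera call.
- close_job(): hands the job in, once; it reports no verdict.
Trained networks look in the newest picture that a camera, given by its name, has taken for a name from the list of things; names that differ only in an ending like _2 or _b are one class to them, and where a whole thing is asked for, a point or a joint stands for the part that bears it (a point fixed in the world has none). Each returns a list of dicts, best first, with "conf" (0 to 1); they miss things now and then, are a little off and sometimes report something else, mostly with a low value. They report only what shows in the picture. A call takes as long as a camera call. They do not tell look-alikes from the thing itself.
- recognise(query, camera): "box" ([centre column, centre row, width, height] in pixels, round what is visible of it).
- silhouettes(query, camera): "mask" (420x560 bool, what is visible of it) and "box" ([centre column, centre row, width, height] in pixels, round what is visible of it).
- pinpoint(query, camera): "xy" ([column, row] in pixels: a listed point, or the origin of a listed thing).
The state is a dict: "time": time; "joint_positions": joint angles; "joint_vel": joint speeds; "joint_torque": joint torques, N m; "ee_pos": TCP position; "eef_rot": TCP orientation; "ft_force": force on the tool from outside, world axes, zero at the start; "torque": the same for the moment, N m; "width": finger opening in m.
Only numpy, scipy, OpenCV 4.12 (cv2) and the standard library are available. Lean on these libraries where they do the work, as an engineer would, in place of code of your own. Each camera call takes 0.05 s, during which the arm holds its last target. There are 200 camera calls.

## Working session

There is one attempt and no reset: what is moved stays moved. The work goes in short steps, Python scripts to look and compute and a tool call to move; the robot and the scene stay as the last step left them, time stands still between calls to the robot, and variables do not carry over. Pictures are saved under pics/ and viewed, about 12 in all and at most 16, crops included, and the job is handed in when it is done.

Besides the shell and the picture viewer there is one more tool, called after "Call:" by a JSON object that holds its "op" and its "data", one argument or row to a line. carry_out: Moves the arm, as the interface text tells. Its arguments: {"type":"object","properties":{"rows":{"type":"array","items":{"type":"array","items":{"type":"number"}}},"force":{"type":"number"}},"required":["rows"]}

```bash
mkdir -p pics; ls; python3 - <<'E'
from bench import *
import cv2,numpy as np
s=read_state();print({k:np.round(v,3) for k,v in s.items()})
for n in("scene","top","wrist"):
    cv2.imwrite(f"pics/{n}0.png",camera(n)); 
    i=camera_info(n);print(n,{k:np.round(v,4).tolist() for k,v in i.items()})
    if n!="wrist":
        for q in("tub_a","pin","pin_block","deck","lock_hole","crank_axis","crank_pivot","grip","downlight_a","bowl"):
            print(q,[(np.round(d["xy"]).tolist(),round(d["conf"],2)) for d in pinpoint(q,n)][:6])
print(read_state()["time"])
E
```

```text
pics
{'time': np.float64(0.0), 'joint_positions': array([ 1.127,  0.333, -0.065,  1.461,  0.022,  1.35 , -0.089]), 'joint_vel': array([-0.   ,  0.001,  0.001, -0.002,  0.   ,  0.001, -0.001]), 'joint_torque': array([-1.0000e-03, -6.2325e+01,  2.4000e-02, -3.8990e+01, -6.2000e-02,
        4.0000e-02,  0.0000e+00]), 'ee_pos': array([ 0.255, -0.57 ,  0.236]), 'eef_rot': array([ 0.839, -0.544, -0.001, -0.   ]), 'ft_force': array([ 0.441, -1.446,  0.744]), 'torque': array([-0.015,  0.048,  0.033]), 'width': np.float64(0.087)}
scene {'fx': 427.9655, 'fy': 427.9655, 'cx': 281.4532, 'cy': 211.2965, 'dist_coeffs': [-0.0593, 0.0, 0.0, 0.0, 0.0], 'extrinsics': [[0.0564, 0.628, -0.7762, 1.1976], [0.9981, -0.054, 0.0288, 0.0079], [-0.0239, -0.7764, -0.6298, 0.7038], [0.0, 0.0, 0.0, 1.0]]}
tub_a [([153.0, 188.0], 0.95), ([418.0, 196.0], 0.89), ([210.0, 242.0], 0.81), ([304.0, 237.0], 0.8)]
pin [([128.0, 239.0], 0.7)]
pin_block [([129.0, 242.0], 0.82)]
deck [([268.0, 288.0], 0.97)]
lock_hole [([172.0, 295.0], 0.93), ([100.0, 302.0], 0.72)]
crank_axis [([361.0, 244.0], 0.65)]
crank_pivot []
grip [([
[... 479 characters left out ...]
08.0], 0.58), ([410.0, 217.0], 0.26)]
pin [([414.0, 217.0], 0.42)]
pin_block [([410.0, 217.0], 0.88), ([203.0, 160.0], 0.7)]
deck [([283.0, 141.0], 0.66)]
lock_hole [([358.0, 137.0], 0.68)]
crank_axis [([203.0, 157.0], 0.56), ([414.0, 218.0], 0.31)]
crank_pivot [([173.0, 153.0], 0.91)]
grip [([195.0, 159.0], 0.79), ([411.0, 216.0], 0.45)]
downlight_a [([412.0, 148.0], 0.57), ([193.0, 244.0], 0.55)]
bowl [([127.0, 152.0], 0.97)]
wrist {'fx': 333.5115, 'fy': 333.5115, 'cx': 280.7032, 'cy': 210.5219, 'dist_coeffs': [-0.0325, 0.0, 0.0, 0.0, 0.0], 'tool_from_camera': [[1.0, 0.0006, 0.0001, 0.0021], [-0.0006, 0.9522, 0.3054, -0.0849], [0.0001, -0.3054, 0.9522, -0.1484], [0.0, 0.0, 0.0, 1.0]]}
1.15
```

View pics/top0.png

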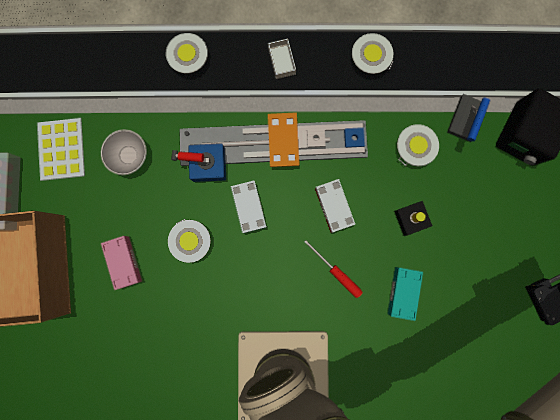

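View pics/scene0.png

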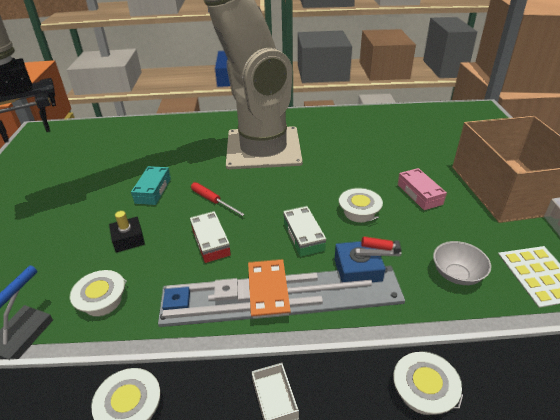

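Top view: green tub near (249,207), red tub (335,205), no blue one. The deck is at (283,140), tongue hole (316,137), bracket hole (354,138), pin (418,216), gearbox (206,160) and the crank end about (175,155). The pink and turquoise look-alikes and the downlights are well clear.

```bash
cat > h.py <<'E'
from bench import *
import cv2,numpy as np
from scipy.spatial.transform import Rotation as R
def T_of(name,s=None):
    i=camera_info(name)
    if name!="wrist": return i,np.array(i["extrinsics"])
    s=s or read_state(); T=np.eye(4); T[:3,:3]=R.from_quat(s["eef_rot"]).as_matrix(); T[:3,3]=s["ee_pos"]
    return i,T@np.array(i["tool_from_camera"])
def K(i): return np.array([[i["fx"],0,i["cx"]],[0,i["fy"],i["cy"]],[0,0,1.]])
def hit(px,name,z,s=None):
    "pixels -> world points on plane z"
    i,T=T_of(name,s)
    u=cv2.undistortPoints(np.array(px,float).reshape(-1,1,2),K(i),np.array(i["dist_coeffs"])).reshape(-1,2)
    d=np.c_[u,np.ones(len(u))]@T[:3,:3].T
    return T[:3,3]+d*((z-T[2,3])/d[:,2])[:,None]
def proj(P,name,s=None):
    i,T=T_of(name,s); Ti=np.linalg.inv(T)
    return cv2.projectPoints(np.array(P,float).reshape(-1,3),cv2.Rodrigues(Ti[:3,:3])[0],Ti[:3,3],K(i),np.array(i["dist_coeffs"]))[0].reshape(-1,2)
def tri(obs):
    "obs: [(px,name)] -> least-squares point, residual"
    A=np.zeros((3,3));b=np.zeros(3);L=[]
    for px,n in obs:
        o=T_of(n)[1][:3,3]; d=hit([px],n,0)[0]-o; d/=np.linalg.norm(d)
        M=np.eye(3)-np.outer(d,d);A+=M;b+=M@o;L.append((M,o))
    p=np.linalg.solve(A,b); return p,max(np.linalg.norm(M@(p-o)) for M,o in L)
def yaw():
    m=R.from_quat(read_state()["eef_rot"]).as_matrix(); return np.degrees(np.arctan2(m[1,0],m[0,0]))
def togo(p,yawdeg=None):
    "shift to world point p in tool axes and row units; turn in row units"
    s=read_state(); m=R.from_quat(s["eef_rot"]).as_matrix()
    r=m.T@(np.array(p)-s["ee_pos"])/0.03
    t=0
    if yawdeg is not None: t=-((yawdeg-yaw()+90)%180-90)/5   # tool z down
    return np.round(r,2),round(t,2)
E
python3 - <<'E'
from h import *
print("yaw",yaw())
a=lambda x:np.round(x,4).tolist()
for q,t,sc in(("deck",(283,141),(268,288)),("lock",(358,137),(172,295)),("axis",(203,157),(361,244)),("pin",(414,217),(128,239))):
    p,r=tri([(t,"top"),(sc,"scene")]);print(q,a(p),a(r))
img=cv2.imread("pics/top0.png");hsv=cv2.cvtColor(img,cv2.COLOR_BGR2HSV)
def blob(mask,roi):
    x0,y0,x1,y1=roi;m=np.zeros_like(mask);m[y0:y1,x0:x1]=mask[y0:y1,x0:x1]
    n,l,st,_=cv2.connectedComponentsWithStats(m);k=1+np.argmax(st[1:,4])
    return (l==k).astype(np.uint8)
def rect(m,z):
    c=max(cv2.findContours(m,0,1)[0],key=cv2.contourArea).reshape(-1,2)
    P=hit(c,"top",z)[:,:2]*1000
    (cx,cy),(w,h),an=cv2.minAreaRect(P.astype(np.float32))
    if w<h: an+=90
    return [round(v,1) for v in(cx,cy,w,h,an)]
white=cv2.morphologyEx(((hsv[...,1]<60)&(hsv[...,2]>150)).astype(np.uint8),cv2.MORPH_CLOSE,np.ones((7,7)))
print("green",rect(blob(white,(225,175,275,240)),.047));print("red",rect(blob(white,(312,175,362,240)),.047))
orange=((hsv[...,0]<20)&(hsv[...,1]>150)&(hsv[...,2]>120)).astype(np.uint8)
for z in(.05,.06,.07):print("deck",z,rect(cv2.morphologyEx(blob(orange,(255,100,310,180)),cv2.MORPH_CLOSE,np.ones((9,9))),z))
yel=((hsv[...,0]>20)&(hsv[...,0]<35)&(hsv[...,1]>120)).astype(np.uint8);
print("knob",rect(blob(yel,(400,200,435,235)),.084))
cv2.imwrite("pics/crop1.png",cv2.resize(img[100:190,160:380],None,fx=3.6,fy=3.6,interpolation=cv2.INTER_CUBIC))
E
```

```text
yaw -65.89086039990957
deck [0.6136, -0.0037, 0.029] 0.0007
lock [0.6222, -0.1996, 0.0341] 0.0015
axis [0.5596, 0.1955, 0.087] 0.0004
pin [0.4125, -0.3458, 0.0066] 0.005
green [440.3, 86.2, 123.3, 61.8, 14.2]
red [442.5, -137.0, 124.0, 61.0, 18.8]
deck 0.05 [613.3, -4.4, 138.7, 74.4, 2.4]
deck 0.06 [610.8, -4.2, 137.5, 73.8, 2.4]
deck 0.07 [608.3, -4.0, 136.2, 73.1, 2.4]
knob [409.3, -337.7, 32.6, 22.3, 89.7]
```

View pics/crop1.png

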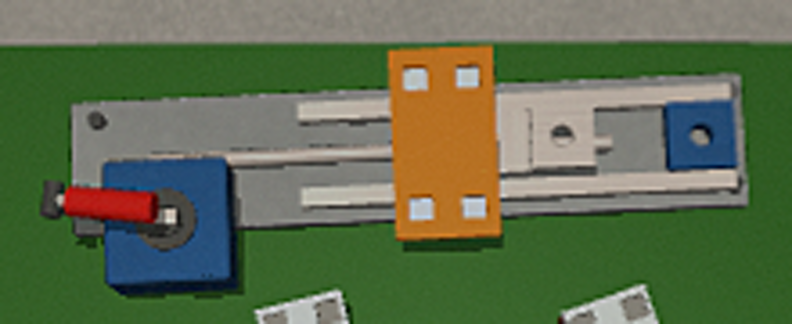

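```bash
python3 - <<'E'
from h import *
print(togo((.45,-.25,.21),-75.8)); print(R.from_quat(read_state()["eef_rot"]).as_matrix().T@np.array([-.01,.336,-.04])/.03)
E
```

```text
(array([ -7.1 , -10.29,   0.89]), np.float64(1.98))
[-10.35927921  -4.27063248   1.332637  ]
```

Call:
{"op": "carry_out", "data": {
  "rows": [
    [-1,-0.97,-0.8,0.12,0],
    [-1,-0.97,-0.8,0.12,0],
    [-1,-0.97,-0.8,0.12,0],
    [-1,-0.97,-0.8,0.12,0],
    [-1,-0.97,-0.8,0.12,0],
    [-1,-0.97,-0.8,0.12,0],
    [-1,-0.97,-0.8,0.12,0],
    [-1,-0.97,-0.8,0.12,0],
    [-1,-0.97,-0.8,0.12,0],
    [-1,-0.97,-0.8,0.12,0],
    [-1,-0.97,-0.8,0.12,0],
    [-1,-0.97,-0.8,0.12,0],
    [-1,-0.97,-0.8,0.12,0],
    [-1,-0.97,-0.8,0.12,0],
    [-1,-0.97,-0.8,0.12,0],
    [-1,-0.97,-0.8,0.12,0],
    [-1,-0.97,-0.8,0.12,1],
    [-1,-0.97,-0.8,0.12,1],
    [-1,0,0,0,0]
  ],
  "force": 20
}}

```text
time: 2.73
ee_pos: [0.4422, 0.1025, 0.1683]
eef_rot: [0.789, -0.615, 0.006, 0.001]
ft_force: [-0.4, -0.9, 0.2]
width: 0.0871
```

```bash
cat >> h.py <<'E'
def rectw(query,z,name="wrist",near=None,fn=None):
    "min-area rectangles (mm, deg of long axis) of masks of query, on plane z"
    s=read_state(); im=camera(name)
    if fn: cv2.imwrite(fn,im)
    out=[]
    for d in silhouettes(query,name):
        m=d["mask"].astype(np.uint8)
        out.append((round(d["conf"],2),m))
    return s,im,out
def lid(im,s,z,name="wrist",near=(280,210),thr=(70,140)):
    hsv=cv2.cvtColor(im,cv2.COLOR_BGR2HSV)
    w=cv2.morphologyEx(((hsv[...,1]<thr[0])&(hsv[...,2]>thr[1])).astype(np.uint8),cv2.MORPH_CLOSE,np.ones((25,25)) if name=="wrist" else np.ones((7,7)))
    w=cv2.morphologyEx(w,cv2.MORPH_OPEN,np.ones((9,9)))
    cs=[c for c in cv2.findContours(w,0,1)[0] if cv2.contourArea(c)>300]
    c=max(cs,key=lambda c:cv2.pointPolygonTest(c,near,True)).reshape(-1,2)
    (cx,cy),(a,b),an=cv2.minAreaRect((hit(c,name,z,s)[:,:2]*1000).astype(np.float32))
    if a<b: a,b,an=b,a,an+90
    return [round(v,1) for v in(cx,cy,a,b,(an+90)%180-90)]
E
python3 - <<'E'
from h import *
s=read_state();im=camera("wrist");cv2.imwrite("pics/w1.png",im)
print(lid(im,s,.047),yaw())
E
```

```text
[438.9, 85.7, 123.6, 62.7, 14.1] -75.54482813459929
```

View pics/w1.png

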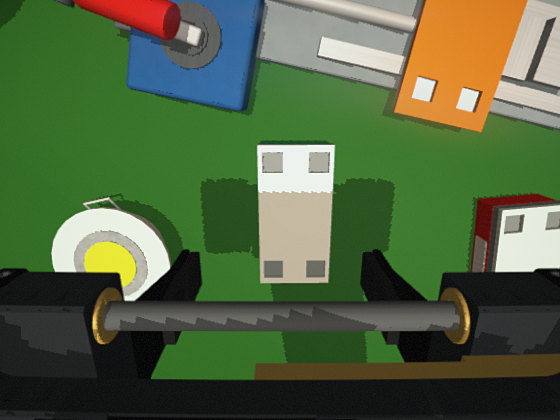

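The green tub is under the jaws (lid corners from (258,145) to (333,283)), and the wrist and top measurements agree to about 1 mm.

```bash
python3 - <<'E'
from h import *
print(togo((.439,.0857,.03),-75.9))
E
```

```text
(array([0.39, 0.23, 4.61]), np.float64(0.07))
```

Call:
{"op": "carry_out", "data": {
  "rows": [
    [-1,0.39,0.23,0.0,0.07],
    [-1,0,0,0,0],
    [-1,0,0,0.95,0],
    [-1,0,0,0.95,0],
    [-1,0,0,0.95,0],
    [-1,0,0,0.95,0],
    [-1,0,0,0.5,0],
    [-1,0,0,0.2,0],
    [-1,0,0,0,0]
  ]
}}

```text
time: 3.53
ee_pos: [0.4417, 0.0801, 0.0306]
eef_rot: [0.789, -0.615, 0.01, 0.001]
ft_force: [0.3, 0.5, -0.5]
width: 0.0869
```

```bash
python3 - <<'E'
from h import *
print(togo((.439,.0857,.03),-75.9))
E
```

```text
(array([-0.2 ,  0.04,  0.02]), np.float64(0.0))
```

Call:
{"op": "carry_out", "data": {
  "rows": [
    [-1,-0.2,0.04,0.0,0],
    [-1,0,0,0,0],
    [1,0,0,0,0],
    [1,0,0,0,0],
    [1,0,0,0,0],
    [1,0,0,0,0],
    [1,0,0,0,0],
    [1,0,0,0,0],
    [1,0,0,0,0]
  ],
  "force": 25
}}

```text
time: 4.28
ee_pos: [0.442, 0.086, 0.0355]
eef_rot: [0.788, -0.615, 0.014, -0.001]
ft_force: [-0.4, 0.7, -2.0]
width: 0.0619
```

```bash
python3 - <<'E'
from h import *
m=R.from_quat(read_state()["eef_rot"]).as_matrix();print(np.round(m,4),yaw(),read_state()["ee_pos"],read_state()["width"])
E
```

```text
[[ 0.243  -0.9698  0.0224]
 [-0.9698 -0.2434 -0.0153]
 [ 0.0203 -0.018  -0.9996]] -75.93128163577418 [0.44196832 0.08602529 0.03547327] 0.061889038134112805
```

Call:
{"op": "carry_out", "data": {
  "rows": [
    [1,0,0,-0.6,0],
    [1,0,0,-0.9,0],
    [1,0,0,-0.9,0],
    [1,0,0,-0.9,0]
  ]
}}

```text
time: 4.62
ee_pos: [0.434, 0.0864, 0.1309]
eef_rot: [0.789, -0.615, 0.007, 0.004]
ft_force: [0.9, 0.0, -3.8]
width: 0.0619
```

```bash
python3 - <<'E'
from h import *
s=read_state();m=R.from_quat(s["eef_rot"]).as_matrix();print(np.round(m,4)[:,2],yaw(),s["ee_pos"],s["width"],s["ft_force"],s["joint_positions"])
print(togo((.613,-.003,.15)))
E
```

```text
[ 0.0068 -0.0146 -0.9999] -75.87715084457727 [0.4340184  0.08641726 0.13093638] 0.061946778455861815 [ 0.85939392  0.02445001 -3.82567955] [ 0.49552701  0.08042443 -0.82185693  2.01755697  0.08540505  1.06898145
 -1.69003728]
(array([ 4.36, -5.06, -0.55]), 0)
```

Call:
{"op": "carry_out", "data": {
  "rows": [
    [1,0.62,-0.72,-0.15,0],
    [1,0.62,-0.72,-0.15,0],
    [1,0.62,-0.72,-0.15,0],
    [1,0.62,-0.72,-0.1,0],
    [1,0.62,-0.72,-0.05,0],
    [1,0.62,-0.72,0,0],
    [1,0.62,-0.72,0,0],
    [1,0,0,0,0.8],
    [1,0,0,0,0.8],
    [1,0,0,0,0.74],
    [1,0,0,0,0]
  ]
}}

```text
time: 5.53
ee_pos: [0.6195, -0.0111, 0.1532]
eef_rot: [0.718, -0.696, 0.009, 0.006]
ft_force: [0.5, 0.2, -4.5]
width: 0.0623
```

```bash
python3 - <<'E'
from h import *
s=read_state();m=R.from_quat(s["eef_rot"]).as_matrix();print(np.round(m,4)[:,2],yaw(),s["ee_pos"],s["width"])
im=camera("wrist");cv2.imwrite("pics/w2.png",im)
print(lid(im,s,s["ee_pos"][2]+.013,near=(295,230)))
print(togo((.613,-.003,.15),-87.6))
E
```

```text
[ 0.0053 -0.0216 -0.9998] -88.25154636128194 [ 0.61953819 -0.01111876  0.15323789] 0.06226840660208733
[652.3, -0.1, 220.1, 69.7, -88.9]
(array([-0.28,  0.2 ,  0.1 ]), np.float64(-0.09))
```

View pics/w2.png

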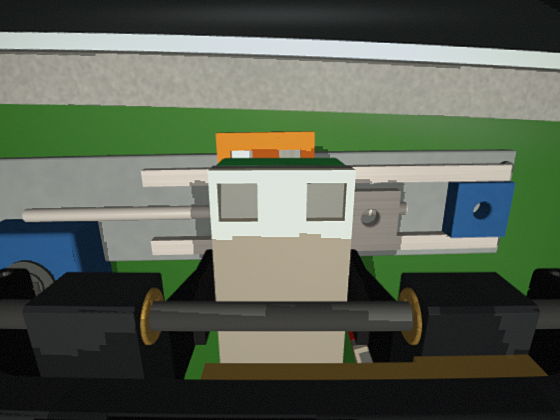

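```bash
python3 - <<'E'
from h import *
s=read_state();f=lambda p:np.round(p*1000,1).tolist()
zl=s["ee_pos"][2]+.0115
print("lid corners",f(hit([(209,169),(354,168)],"wrist",zl,s)),"rec",f(hit([(238,202),(326,202)],"wrist",zl,s)))
for z in(.032,.037,.042):print(z,"deck",f(hit([(216,134),(314,132)],"wrist",z,s)),"tongue,bracket",f(hit([(370,216),(482,210)],"wrist",z,s)))
print("lock px both", [f(tri([(t,"top"),(c,"scene")])[0]) for t,c in (((354,138),(175,296)),)])
im=cv2.imread("pics/scene0.png");cv2.imwrite("pics/crop2.png",cv2.resize(im[225:325,150:410],None,fx=3,fy=3,interpolation=cv2.INTER_CUBIC))
E
```

```text
lid corners [[678.2, 18.8, 164.6], [680.5, -41.5, 164.6]] rec [[664.3, 6.9, 164.6], [665.4, -30.8, 164.6]]
0.032 deck [[681.2, 37.5, 32.0], [685.2, -40.0, 32.0]] tongue,bracket [[616.4, -92.8, 32.0], [624.6, -191.1, 32.0]]
0.037 deck [[681.6, 36.7, 37.0], [685.6, -39.3, 37.0]] tongue,bracket [[618.1, -91.2, 37.0], [626.1, -187.6, 37.0]]
0.042 deck [[682.0, 35.9, 42.0], [685.9, -38.7, 42.0]] tongue,bracket [[619.7, -89.6, 42.0], [627.5, -184.2, 42.0]]
lock px both [[621.1, -192.2, 29.1]]
```

View pics/crop2.png

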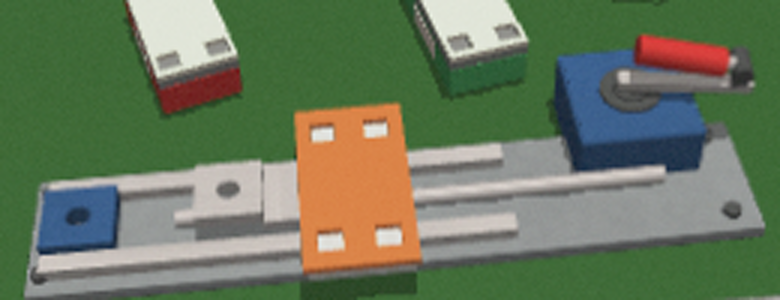

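```bash
python3 - <<'E'
from h import *
S=lambda x,y:(x/3+150-.33,y/3+225-.33); P=lambda x,y:(x/3.6+160-.36,y/3.6+100-.36)
for n,t,c in(("r++",(416,79),(388,237)),("r+-",(467,77),(331,242)),("r-+",(422,209),(375,129)),("r--",(474,207),(322,134)),("tongue",(562,134),(229,189)),("bracket",(700,136),(78,216)),("axisnut",(170,215),(628,80))):
    p,r=tri([(P(*t),"top"),(S(*c),"scene")]);print(n,np.round(p*1000,1),round(r*1000,1))
E
```

```text
r++ [663.2  16.6  38.2] 0.7
r+- [664.5 -20.5  38.3] 0.7
r-+ [567.   12.6  39. ] 0.6
r-- [568.4 -25.   38.5] 0.6
tongue [620.2 -88.2  45. ] 1.0
bracket [ 622.7 -191.6   28.8] 0.2
axisnut [558.5 191.5  64.5] 1.7
```

Call:
{"op": "carry_out", "data": {
  "rows": [
    [1,-0.32,0.1,0.3,-0.1],
    [1,0,0,0.7,0],
    [1,0,0,0.7,0],
    [1,0,0,0.45,0],
    [1,0,0,0.05,0]
  ]
}}

```text
time: 6.0
ee_pos: [0.6143, 0.0007, 0.0826]
eef_rot: [0.727, -0.686, 0.009, 0.006]
ft_force: [-0.9, -0.8, -4.6]
width: 0.0618
```

```bash
python3 - <<'E'
from h import *
s=read_state();m=R.from_quat(s["eef_rot"]).as_matrix();print(np.round(m,4)[:,2],yaw(),s["ee_pos"],s["width"])
a=camera("wrist");b=camera("scene");read_state()
b=cv2.resize(b[225:325,200:330],None,fx=4,fy=4,interpolation=cv2.INTER_CUBIC)
a=cv2.resize(a[120:270,180:380],None,fx=4,fy=2.667,interpolation=cv2.INTER_CUBIC)[:400]
cv2.imwrite("pics/w3.png",cv2.resize(np.hstack([a[:, :],b]),(800,300)) if 0 else np.vstack([cv2.resize(a,(800,400))[:400][:, :],np.pad(b,((0,0),(0,280),(0,0)))])[:600])
E
```

```text
[ 0.0051 -0.0212 -0.9998] -86.65222179956574 [0.61425071 0.00070086 0.08263278] 0.0617854268237736
```

View pics/w3.png

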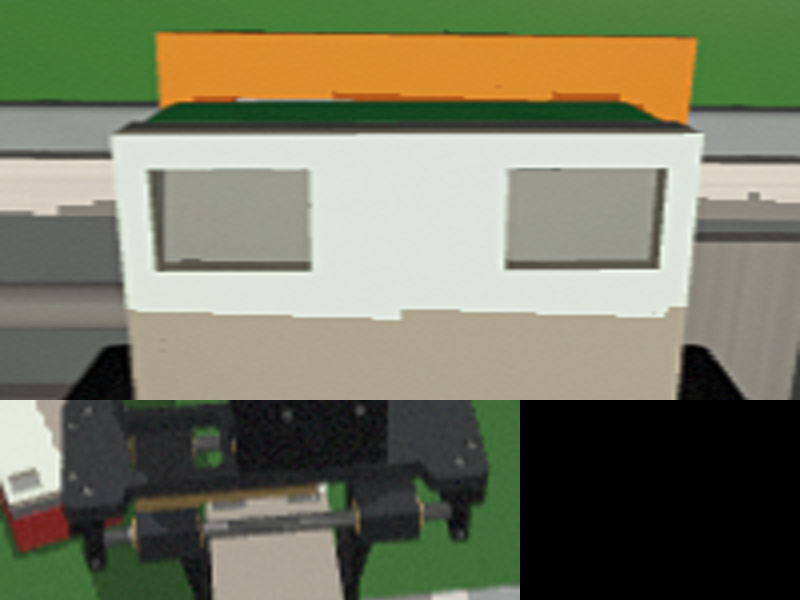

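```bash
cat >> h.py <<'E'
def cmp(lidpx,deckpx,s,zl,zd=.043,deckx=70):
    f=lambda p:p[:,:2]*1000
    a=f(hit(lidpx,"wrist",zl,s));b=f(hit(deckpx,"wrist",zd,s))
    def c(q,L):
        d=q[0]-q[1];d/=np.linalg.norm(d);n=np.array([d[1],-d[0]]);return q.mean(0)-n*L,np.degrees(np.arctan2(n[1],n[0])),np.linalg.norm(q[0]-q[1])
    A=c(a,62);B=c(b,deckx)
    m=R.from_quat(s["eef_rot"]).as_matrix()[:,2]; A=(A[0]+m[:2]*47,)+A[1:]
    print("tub feet",A,"deck",B); D=np.r_[(B[0]-A[0])/1000,0]
    print("shift units",np.round(R.from_quat(s["eef_rot"]).as_matrix().T@D/.03,3),"turn",round(-(B[1]-A[1])/5,3))
E
python3 - <<'E'
from h import *
s=read_state()
cmp([(208,169.9),(355.8,169.9)],[(219.3,132.4),(354.3,134.3)],s,s["ee_pos"][2]+.0115)
E
```

```text
tub feet (array([613.05893775,  -2.32076961]), np.float64(3.11868701682649), np.float64(61.60683514768056)) deck (array([615.73008543,  -4.43477986]), np.float64(2.4728107157767107), np.float64(75.76665977917445))
shift units [ 0.075 -0.085  0.002] turn 0.129
```

Call:
{"op": "carry_out", "data": {
  "rows": [
    [1,0.075,-0.09,0,0.13],
    [1,0,0,0,0],
    [1,0,0,0.15,0],
    [1,0,0,0.15,0],
    [1,0,0,0.1,0]
  ]
}}

```text
time: 6.52
ee_pos: [0.6212, -0.0008, 0.0769]
eef_rot: [0.724, -0.69, 0.012, 0.003]
ft_force: [0.0, 0.3, -4.1]
width: 0.0621
```

```bash
python3 - <<'E'
from h import *
s=read_state();m=R.from_quat(s["eef_rot"]).as_matrix();print(np.round(m,4)[:,2],yaw(),s["ee_pos"],s["ft_force"])
E
```

```text
[ 0.0145 -0.021  -0.9997] -87.3013705461864 [ 0.62117277 -0.00076001  0.07690489] [ 0.03861823  0.26332216 -4.0792603 ]
```

Call:
{"op": "carry_out", "data": {
  "rows": [
    [1,0.02,0.13,-0.1,0],
    [1,0,0.0,0,0]
  ]
}}

```text
time: 6.68
ee_pos: [0.6167, -0.0015, 0.0793]
eef_rot: [0.724, -0.69, 0.012, 0.003]
ft_force: [0.6, 0.5, -4.3]
width: 0.0622
```

```bash
cat >>h.py <<'E'
def st():
    s=read_state();m=R.from_quat(s["eef_rot"]).as_matrix();print("t",round(s["time"],2),"z-axis",np.round(m,4)[:,2],"yaw",round(yaw(),2),np.round(s["ee_pos"]*1000,1) if hasattr(s["ee_pos"],"shape") else s["ee_pos"],"F",np.round(s["ft_force"],1),"w",round(float(s["width"]),4));return s
E
python3 - <<'E'
from h import *
st();print(read_state()["joint_vel"])
E
```

```text
t 6.68 z-axis [ 0.0136 -0.0209 -0.9997] yaw -87.29 [616.7  -1.5  79.3] F [ 0.6  0.5 -4.3] w 0.0622
[-0.00510143  0.02235065  0.00577166 -0.00199722  0.01168452 -0.01207659
 -0.0046295 ]
```

Call:
{"op": "carry_out", "data": {
  "rows": [
    [1,0,0,0.2,0],
    [1,0,0,0.12,0]
  ]
}}

```text
time: 6.85
ee_pos: [0.6171, -0.0019, 0.0702]
eef_rot: [0.724, -0.69, 0.013, 0.002]
ft_force: [-4.0, 2.5, 14.0]
width: 0.0621
```

```bash
python3 - <<'E'
from h import *
st()
E
```

```text
t 6.85 z-axis [ 0.0153 -0.0212 -0.9997] yaw -87.3 [617.1  -1.9  70.2] F [-4.   2.5 14. ] w 0.0621
```

Call:
{"op": "carry_out", "data": {
  "rows": [
    [1,0,0,-0.05,0],
    [-1,0,0,0,0],
    [-1,0,0,0,0],
    [-1,0,0,0,0],
    [-1,0,0,-0.5,0],
    [-1,0,0,-0.9,0],
    [-1,0,0,-0.9,0],
    [-1,0,0,-0.9,0],
    [-1,0,0,-0.5,0],
    [-1,0,0,0,0]
  ]
}}

```text
time: 7.68
ee_pos: [0.616, 0.0018, 0.1936]
eef_rot: [0.724, -0.69, 0.014, 0.001]
ft_force: [0.8, -0.1, 0.5]
width: 0.0868
```

```bash
python3 - <<'E'
from h import *
s=st();im=camera("wrist");cv2.imwrite("pics/w4.png",im)
for z in(.075,.080,.085):print(z,lid(im,s,z,near=(280,230)))
t=camera("top");sc=camera("scene")
print(togo((.4425,-.137,.17),-71.2))
cv2.imwrite("pics/w4b.png",np.hstack([cv2.resize(im[120:330,160:400],(400,350)),cv2.resize(sc[220:330,210:335],(398,350),interpolation=cv2.INTER_CUBIC)]))
E
```

```text
t 7.68 z-axis [ 0.0186 -0.0199 -0.9996] yaw -87.22 [616.    1.8 193.6] F [ 0.8 -0.1  0.5] w 0.0868
0.075 [610.4, 23.4, 412.8, 126.9, -87.3]
0.08 [612.0, 23.1, 405.1, 124.5, -87.3]
0.085 [613.7, 22.8, 397.4, 122.1, -87.3]
(array([4.31, 5.95, 0.64]), np.float64(-3.2))
```

View pics/w4b.png

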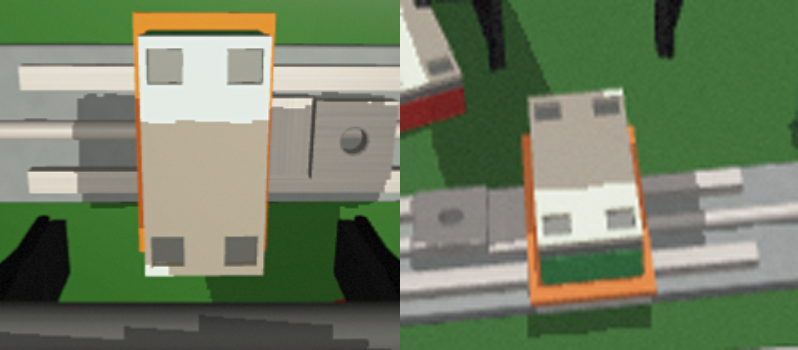

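```bash
python3 - <<'E'
from h import *
s=read_state()
for z in(.08,.085):
    p=hit([(258.4,159.6),(307,159),(260.2,270),(304.6,270)],"wrist",z,s)[:,:2]*1000
    print(z,np.round(p,1).tolist(),p.mean(0))
E
```

```text
0.08 [[659.4, 16.5], [661.6, -21.1], [564.9, 12.2], [566.4, -25.9]] [613.06648521  -4.57013277]
0.085 [[660.1, 16.3], [662.3, -20.5], [567.5, 12.1], [569.0, -25.3]] [614.71199509  -4.35781309]
```

Call:
{"op": "carry_out", "data": {
  "rows": [
    [-1,0.54,0.74,0.08,0],
    [-1,0.54,0.74,0.08,0],
    [-1,0.54,0.74,0.08,0],
    [-1,0.54,0.74,0.08,0],
    [-1,0.54,0.74,0.08,0],
    [-1,0.54,0.74,0.08,0],
    [-1,0.54,0.74,0.08,0],
    [-1,0.54,0.74,0.08,0],
    [-1,0,0,0,-0.8],
    [-1,0,0,0,-0.8],
    [-1,0,0,0,-0.8],
    [-1,0,0,0,-0.8],
    [-1,0,0,0,0]
  ]
}}

```text
time: 8.92
ee_pos: [0.4222, -0.1429, 0.1513]
eef_rot: [0.815, -0.579, -0.004, 0.008]
ft_force: [0.2, 0.0, -0.7]
width: 0.0873
```

```bash
python3 - <<'E'
from h import *
s=st();im=camera("wrist");cv2.imwrite("pics/w5.png",im)
r=lid(im,s,.047,near=(280,220));print(r)
print(togo((r[0]/1000,r[1]/1000,.03),r[4]-90))
E
```

```text
t 8.92 z-axis [-0.016  -0.0084 -0.9998] yaw -70.8 [ 422.2 -142.9  151.3] F [ 0.2  0.  -0.7] w 0.0873
[441.3, -136.9, 123.5, 63.0, 19.2]
(array([ 0.01, -0.74,  4.03]), np.float64(-0.05))
```

Call:
{"op": "carry_out", "data": {
  "rows": [
    [-1,0.01,-0.74,0,-0.05],
    [-1,0,0,0.9,0],
    [-1,0,0,0.9,0],
    [-1,0,0,0.9,0],
    [-1,0,0,0.85,0],
    [-1,0,0,0.4,0]
  ]
}}

```text
time: 9.47
ee_pos: [0.443, -0.1365, 0.028]
eef_rot: [0.81, -0.586, -0.003, 0.007]
ft_force: [0.1, 0.2, -0.6]
width: 0.0866
```

```bash
python3 - <<'E'
from h import *
s=st();print(togo((.4413,-.1369,.03),-70.8))
E
```

```text
t 9.47 z-axis [-0.0135 -0.0087 -0.9999] yaw -71.79 [ 443.  -136.5   28. ] F [ 0.1  0.2 -0.6] w 0.0866
(array([-0.01,  0.06, -0.07]), np.float64(-0.2))
```

Call:
{"op": "carry_out", "data": {
  "rows": [
    [-1,-0.01,0.06,-0.07,-0.2],
    [1,0,0,0,0],
    [1,0,0,0,0],
    [1,0,0,0,0],
    [1,0,0,0,0],
    [1,0,0,0,0],
    [1,0,0,0,0]
  ]
}}

```text
time: 10.05
ee_pos: [0.4399, -0.136, 0.0298]
eef_rot: [0.814, -0.581, -0.005, 0.008]
ft_force: [0.4, -0.1, -2.8]
width: 0.0619
```

```bash
python3 - <<'E'
from h import *
s=st()
E
```

```text
t 10.05 z-axis [-0.0166 -0.0068 -0.9998] yaw -71.08 [ 439.9 -136.    29.8] F [ 0.4 -0.1 -2.8] w 0.0619
```

Call:
{"op": "carry_out", "data": {
  "rows": [
    [1,0,0,-0.7,0],
    [1,0,0,-0.9,0],
    [1,0,0,-0.9,0],
    [1,0,0,-0.9,0],
    [1,0,0,-0.9,0],
    [1,0,0,-0.5,0]
  ]
}}

```text
time: 10.55
ee_pos: [0.4386, -0.1337, 0.1766]
eef_rot: [0.814, -0.581, -0.009, 0.008]
ft_force: [0.1, -1.5, -3.0]
width: 0.0621
```

```bash
python3 - <<'E'
from h import *
s=st();print(togo((.615,-.003,.18),-87.55))
E
```

```text
t 10.55 z-axis [-0.0245 -0.0031 -0.9997] yaw -71.08 [ 438.6 -133.7  176.6] F [ 0.1 -1.5 -3. ] w 0.0621
(array([-2.21, -6.97, -0.27]), np.float64(3.29))
```

Call:
{"op": "carry_out", "data": {
  "rows": [
    [1,-0.28,-0.87,-0.03,0],
    [1,-0.28,-0.87,-0.03,0],
    [1,-0.28,-0.87,-0.03,0],
    [1,-0.28,-0.87,-0.03,0],
    [1,-0.28,-0.87,-0.03,0],
    [1,-0.28,-0.87,-0.03,0],
    [1,-0.28,-0.87,-0.03,0],
    [1,-0.28,-0.87,-0.03,0],
    [1,0,0,0,0.8],
    [1,0,0,0,0.8],
    [1,0,0,0,0.8],
    [1,0,0,0,0.8],
    [1,0,0,0,0]
  ]
}}

```text
time: 11.63
ee_pos: [0.6227, 0.0011, 0.1822]
eef_rot: [0.718, -0.696, -0.005, 0.011]
ft_force: [0.2, -0.1, -2.8]
width: 0.0621
```

```bash
python3 - <<'E'
from h import *
s=st();print(togo((.615,-.002,.125),-87.55))
E
```

```text
t 11.63 z-axis [-0.0221 -0.0081 -0.9997] yaw -88.29 [622.7   1.1 182.2] F [ 0.2 -0.1 -2.8] w 0.0621
(array([0.08, 0.22, 1.91]), np.float64(-0.15))
```

Call:
{"op": "carry_out", "data": {
  "rows": [
    [1,0.08,0.2,0.4,-0.15],
    [1,0,0,0.8,0],
    [1,0,0,0.6,0],
    [1,0,0,0,0]
  ]
}}

```text
time: 11.97
ee_pos: [0.6156, -0.0023, 0.1277]
eef_rot: [0.725, -0.688, -0.004, 0.01]
ft_force: [-0.6, -0.6, -4.1]
width: 0.0617
```

```bash
python3 - <<'E'
from h import *
s=st();im=camera("wrist");cv2.imwrite("pics/w6.png",cv2.resize(im[90:270,180:380],(800,600),interpolation=cv2.INTER_CUBIC))
E
```

```text
t 11.97 z-axis [-0.0199 -0.0089 -0.9998] yaw -87.02 [615.6  -2.3 127.7] F [-0.6 -0.6 -4.1] w 0.0617
```

View pics/w6.png

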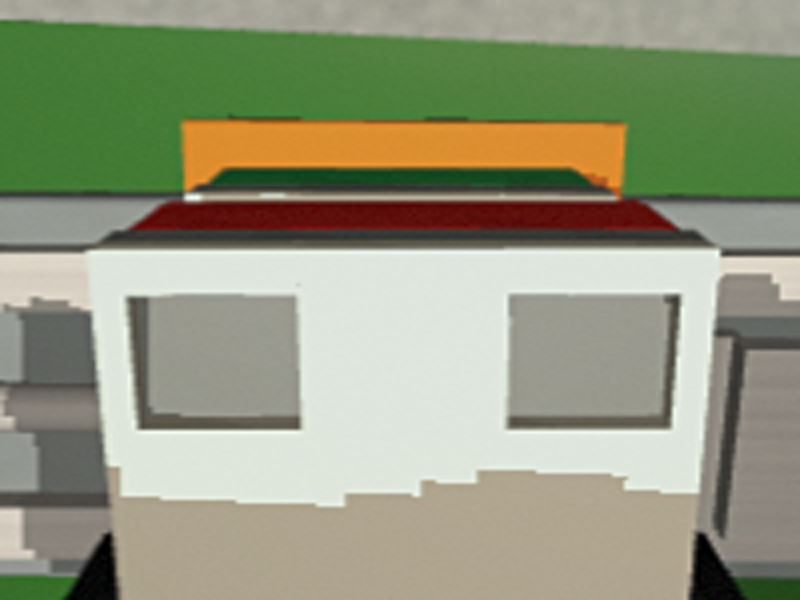

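```bash
python3 - <<'E'
from h import *
s=read_state();z=s["ee_pos"][2]+.017
cmp([(202,165),(360,165)],[(225.5,126.6),(336.8,127.2)],s,z)
cmp([(202,165),(360,165)],[(226.8,148.8),(335,149.1)],s,z,zd=.084,deckx=62)
E
```

```text
tub feet (array([616.44067769,  -4.44897673]), np.float64(2.918486000807231), np.float64(62.203149756327406)) deck (array([615.35454891,  -4.77677298]), np.float64(2.6656159701538225), np.float64(75.93577642355504))
shift units [0.009 0.037 0.001] turn 0.051
tub feet (array([616.44067769,  -4.44897673]), np.float64(2.918486000807231), np.float64(62.203149756327406)) deck (array([614.39559901,  -4.48529552]), np.float64(2.780845126015479), np.float64(62.0739552199689))
shift units [-0.002  0.068  0.001] turn 0.028
```

Call:
{"op": "carry_out", "data": {
  "rows": [
    [1,0,0.03,0.25,0.04],
    [1,0,0,0,0]
  ]
}}

```text
time: 12.18
ee_pos: [0.6158, -0.0024, 0.1231]
eef_rot: [0.724, -0.689, -0.003, 0.009]
ft_force: [-1.1, -0.1, -3.3]
width: 0.0617
```

```bash
python3 - <<'E'
from h import *
st()
E
```

```text
t 12.18 z-axis [-0.0171 -0.0088 -0.9998] yaw -87.16 [615.8  -2.4 123.1] F [-1.1 -0.1 -3.3] w 0.0617
```

Call:
{"op": "carry_out", "data": {
  "rows": [
    [1,0,0.05,0.3,0.04],
    [1,0,0,0.2,0]
  ]
}}

```text
time: 12.35
ee_pos: [0.6155, -0.0024, 0.11]
eef_rot: [0.723, -0.691, -0.002, 0.008]
ft_force: [-0.2, -0.3, -3.5]
width: 0.0615
```

```bash
python3 - <<'E'
from h import *
st()
E
```

```text
t 12.35 z-axis [-0.0128 -0.0088 -0.9999] yaw -87.35 [615.5  -2.4 110. ] F [-0.2 -0.3 -3.5] w 0.0615
```

Call:
{"op": "carry_out", "data": {
  "rows": [
    [1,0,0.02,0.12,0],
    [1,0,0,0.1,0]
  ]
}}

```text
time: 12.52
ee_pos: [0.6157, -0.0024, 0.1054]
eef_rot: [0.723, -0.691, -0.0, 0.007]
ft_force: [-12.8, -1.7, 34.3]
width: 0.0613
```

```bash
python3 - <<'E'
from h import *
st()
E
```

```text
t 12.52 z-axis [-0.0104 -0.0095 -0.9999] yaw -87.35 [615.7  -2.4 105.4] F [-12.8  -1.7  34.3] w 0.0613
```

Call:
{"op": "carry_out", "data": {
  "rows": [
    [1,0,0,-0.1,0],
    [-1,0,0,0,0],
    [-1,0,0,0,0],
    [-1,0,0,0,0],
    [-1,0,0,-0.5,0],
    [-1,0,0,-0.9,0],
    [-1,0,0,-0.9,0],
    [-1,0,0,-0.9,0],
    [-1,0,0,-0.5,0],
    [-1,0,0,0,0]
  ]
}}

```text
time: 13.35
ee_pos: [0.6169, -0.0009, 0.2234]
eef_rot: [0.724, -0.69, -0.001, 0.007]
ft_force: [0.6, -0.2, 0.7]
width: 0.087
```

```bash
python3 - <<'E'
from h import *
s=st();im=camera("wrist");sc=camera("scene");t=camera("top")
cv2.imwrite("pics/w7.png",np.hstack([cv2.resize(im[60:330,160:400],(380,428)),cv2.resize(sc[200:330,210:335],(410,428),interpolation=cv2.INTER_CUBIC)]))
cv2.imwrite("pics/top7.png",t);cv2.imwrite("pics/scene7.png",sc)
for q in("crank_axis","crank_pivot","grip"):
  for n in("top","scene"):print(q,n,[(np.round(d["xy"],1).tolist(),round(d["conf"],2)) for d in pinpoint(q,n)][:3])
E
```

```text
t 13.35 z-axis [-0.0103 -0.0089 -0.9999] yaw -87.28 [616.9  -0.9 223.4] F [ 0.6 -0.2  0.7] w 0.087
crank_axis top [([202.8, 157.5], 0.71)]
crank_axis scene [([361.3, 245.5], 0.69)]
crank_pivot top [([174.0, 155.8], 0.72)]
crank_pivot scene [([398.7, 247.2], 0.55)]
grip top [([195.3, 156.0], 0.63)]
grip scene [([371.0, 245.0], 0.56)]
```

View pics/w7.png

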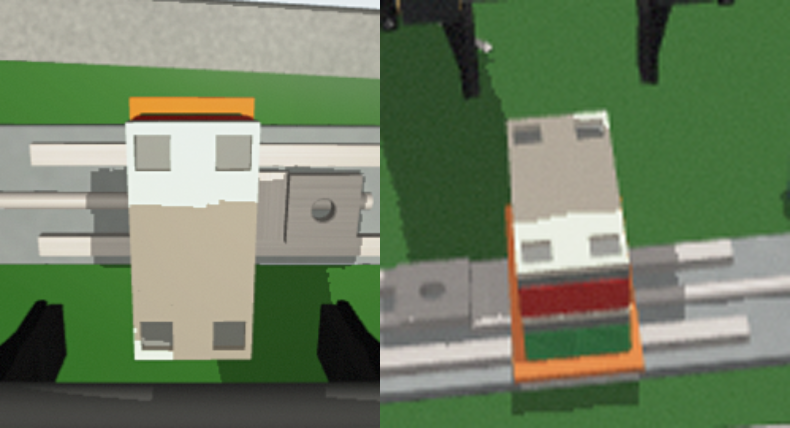

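```bash
python3 - <<'E'
from h import *
for q,t,c in(("axis",(202.8,157.5),(361.3,245.5)),("pivot",(174,155.8),(398.7,247.2)),("grip",(195.3,156),(371,245))):
    p,r=tri([(t,"top"),(c,"scene")]);print(q,np.round(p*1000,1),round(r*1000,1))
im=cv2.imread("pics/top7.png");hsv=cv2.cvtColor(im,cv2.COLOR_BGR2HSV)
m=(((hsv[...,0]<8)|(hsv[...,0]>172))&(hsv[...,1]>150)).astype(np.uint8);m[:140]=0;m[175:]=0;m[:,:160]=0;m[:,230:]=0
c=np.argwhere(m)[:,::-1]; P=hit(c,"top",.08)[:,:2]*1000
(cx,cy),(w,h),an=cv2.minAreaRect(P.astype(np.float32));print("sleeve",cx,cy,w,h,an,"pca",P.mean(0),np.degrees(np.arctan2(*np.linalg.svd(P-P.mean(0),full_matrices=False)[2][0][::-1])))
s=read_state();print("togo above",togo((.566,.215,.2)))
E
```

```text
axis [559.3 196.7  82.3] 0.4
pivot [565.7 272.8  76.8] 2.0
grip [562.7 215.6  85.3] 0.1
sleeve 562.9168090820312 229.28709411621094 65.86620330810547 21.355846405029297 85.5337142944336 pca [562.93129554 228.2816693 ] -95.23798828351109
togo above (array([-7.29,  1.29,  0.61]), 0)
```

Call:
{"op": "carry_out", "data": {
  "rows": [
    [-1,-0.92,0.18,0.05,0],
    [-1,-0.92,0.18,0.05,0],
    [-1,-0.92,0.18,0.05,0],
    [-1,-0.92,0.18,0.05,0],
    [-1,-0.92,0.18,0.05,0],
    [-1,-0.92,0.18,0.05,0],
    [-1,-0.92,0.18,0.05,0],
    [-1,-0.92,0.18,0.05,0],
    [-1,0,0,0,0]
  ]
}}

```text
time: 14.55
ee_pos: [0.5591, 0.2227, 0.2016]
eef_rot: [0.721, -0.693, -0.004, 0.011]
ft_force: [-0.0, 0.9, 0.1]
width: 0.0869
```

```bash
python3 - <<'E'
from h import *
s=st();print(np.round(s["joint_positions"],2));print(togo((.562,.2198,.16),-4.7))
E
```

```text
t 14.55 z-axis [-0.0205 -0.0096 -0.9997] yaw -87.72 [559.1 222.7 201.6] F [-0.   0.9  0.1] w 0.0869
[ 0.12  0.42 -0.75  1.52  0.28  1.34 -2.18]
(array([ 0.09, -0.12,  1.39]), np.float64(-16.6))
```

Call:
{"op": "carry_out", "data": {
  "rows": [
    [-1,0,0,0,-1],
    [-1,0,0,0,-1],
    [-1,0,0,0,-1],
    [-1,0,0,0,-1],
    [-1,0,0,0,-1],
    [-1,0,0,0,-1],
    [-1,0,0,0,-1],
    [-1,0,0,0,-1],
    [-1,0,0,0,-1],
    [-1,0,0,0,-1],
    [-1,0,0,0,-1],
    [-1,0,0,0,-1],
    [-1,0,0,0,-1],
    [-1,0,0,0,-1],
    [-1,0,0,0,-1],
    [-1,0,0,0,-1],
    [-1,0,0,0,-0.6],
    [-1,0,0,0,0]
  ]
}}

```text
time: 16.05
ee_pos: [0.5566, 0.2229, 0.1956]
eef_rot: [1.0, -0.001, -0.014, 0.005]
ft_force: [-0.2, -0.3, -0.4]
width: 0.0869
```

```bash
python3 - <<'E'
from h import *
s=st();im=camera("wrist");cv2.imwrite("pics/w8.png",im)
hsv=cv2.cvtColor(im,cv2.COLOR_BGR2HSV)
m=(((hsv[...,0]<8)|(hsv[...,0]>172))&(hsv[...,1]>150)).astype(np.uint8)
m=cv2.morphologyEx(m,cv2.MORPH_OPEN,np.ones((5,5)))
n,l,q,_=cv2.connectedComponentsWithStats(m);k=1+np.argmax(q[1:,4]);print(q[k])
P=hit(np.argwhere(l==k)[:,::-1],"wrist",.083,s)[:,:2]*1000
print("sleeve",cv2.minAreaRect(P.astype(np.float32)),P.mean(0))
for q in("crank_axis","crank_pivot","grip"):print(q,[(np.round(hit([d["xy"]],"wrist",.08,s)[0]*1000,1).tolist(),round(d["conf"],2)) for d in pinpoint(q,"wrist")][:2])
print(np.round(s["joint_positions"],2),togo((.562,.2198,.16),-4.7))
E
```

```text
t 16.05 z-axis [-0.0284 -0.0109 -0.9995] yaw -0.14 [556.6 222.9 195.6] F [-0.2 -0.3 -0.4] w 0.0869
[ 270  166   35   81 2121]
sleeve ((559.4281005859375, 223.27459716796875), (68.72418975830078, 22.30893325805664), 84.00267791748047) [559.74709255 224.59370781]
crank_axis [([558.5, 197.6, 80.0], 0.66)]
crank_pivot [([567.4, 269.9, 80.0], 0.94)]
grip [([559.1, 217.9, 80.0], 0.6)]
[ 0.3   0.52 -1.02  1.52  0.43  1.38 -0.76] (array([0.21, 0.1 , 1.19]), np.float64(0.86))
```

View pics/w8.png

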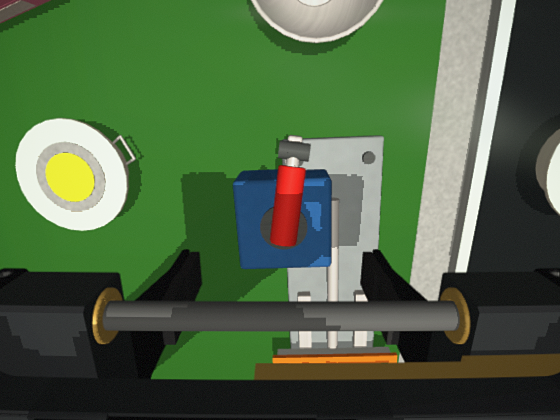

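```bash
python3 - <<'E'
from h import *
print(togo((.559,.2199,.095),-5.3))
E
```

```text
(array([0.17, 0.07, 3.36]), np.float64(0.98))
```

Call:
{"op": "carry_out", "data": {
  "rows": [
    [-0.4,0,0,0,0.95],
    [-0.4,0.0,0.1,0.4,0.08],
    [-0.4,0,0,0.9,0],
    [-0.4,0,0,0.9,0],
    [-0.4,0,0,0.9,0],
    [-0.4,0,0,0.3,0]
  ],
  "force": 4
}}

```text
time: 16.75
ee_pos: [0.5549, 0.2188, 0.0907]
eef_rot: [0.999, -0.05, -0.011, 0.006]
ft_force: [-0.2, -0.6, -0.7]
width: 0.0622
```

```bash
python3 - <<'E'
from h import *
s=st();im=camera("wrist");cv2.imwrite("pics/w9.png",im)
hsv=cv2.cvtColor(im,cv2.COLOR_BGR2HSV)
m=(((hsv[...,0]<8)|(hsv[...,0]>172))&(hsv[...,1]>150)).astype(np.uint8)
m=cv2.morphologyEx(m,cv2.MORPH_OPEN,np.ones((5,5)))
n,l,q,_=cv2.connectedComponentsWithStats(m);k=1+np.argmax(q[1:,4]);print(q[k])
for r in range(q[k][1]+3,q[k][1]+q[k][3],12):
    c=np.where(l[r]==k)[0];print(r,c.min(),c.max(),end="; ")
print(togo((.559,.2199,.075),-5.5))
E
```

```text
t 16.75 z-axis [-0.0216 -0.0103 -0.9997] yaw -5.7 [554.9 218.8  90.7] F [-0.2 -0.6 -0.7] w 0.0622
[ 265  197   46  105 4491]
200 266 309; 212 266 309; 224 266 309; 236 266 308; 248 266 308; 260 265 308; 272 265 307; 284 265 307; 296 265 306; (array([ 0.15, -0.06,  0.51]), np.float64(-0.04))
```

View pics/w9.png

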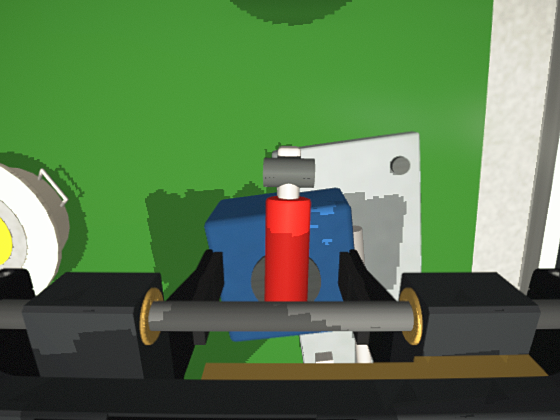

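Call:
{"op": "carry_out", "data": {
  "rows": [
    [-0.4,0.1,0.0,0.25,0],
    [-0.4,0,0,0.27,0],
    [0,0,0,0,0]
  ],
  "force": 4
}}

```text
time: 17.05
ee_pos: [0.5581, 0.2184, 0.0748]
eef_rot: [0.999, -0.049, -0.011, 0.005]
ft_force: [1.0, -0.3, -0.6]
width: 0.0587
```

```bash
python3 - <<'E'
from h import *
s=st();im=camera("wrist");cv2.imwrite("pics/w10.png",im)
hsv=cv2.cvtColor(im,cv2.COLOR_BGR2HSV)
m=(((hsv[...,0]<8)|(hsv[...,0]>172))&(hsv[...,1]>150)).astype(np.uint8)
for r in(240,260,275,290):
    c=np.where(m[r])[0];print(r,c.min(),c.max(),end="; ")
print(togo((.5575,.2199,.075),-5.5))
E
```

```text
t 17.05 z-axis [-0.0217 -0.0099 -0.9997] yaw -5.64 [558.1 218.4  74.8] F [ 1.  -0.3 -0.6] w 0.0587
240 256 304; 260 256 303; 275 256 303; 290 256 302; (array([-0.04, -0.04,  0.02]), np.float64(-0.03))
```

Call:
{"op": "carry_out", "data": {
  "rows": [
    [0.4,-0.02,0,0,0],
    [1,0,0,0,0],
    [1,0,0,0,0],
    [1,0,0,0,0],
    [1,0,0,0,0]
  ],
  "force": 4
}}

```text
time: 17.52
ee_pos: [0.5596, 0.2197, 0.0791]
eef_rot: [0.999, -0.049, -0.008, 0.004]
ft_force: [-2.2, -0.2, 1.1]
width: 0.0246
```

```bash
python3 - <<'E'
from h import *
s=st()
E
```

```text
t 17.52 z-axis [-0.0161 -0.0079 -0.9998] yaw -5.64 [559.6 219.7  79.1] F [-2.2 -0.2  1.1] w 0.0246
```

Call:
{"op": "carry_out", "data": {
  "rows": [
    [1,-0.05,0,0.1,0],
    [1,0,0,0,0],
    [1,0,0,0,0]
  ],
  "force": 5
}}

```text
time: 17.77
ee_pos: [0.558, 0.2198, 0.0763]
eef_rot: [0.999, -0.049, -0.008, 0.004]
ft_force: [0.9, -0.5, 0.4]
width: 0.0216
```

```bash
python3 - <<'E'
from h import *
s=st()
import cv2
im=camera("wrist")
hsv=cv2.cvtColor(im,cv2.COLOR_BGR2HSV)
m=(((hsv[...,0]<8)|(hsv[...,0]>172))&(hsv[...,1]>150)).astype(np.uint8)
for r in(230,245,260,275,290):
    c=np.where(m[r])[0];print(r,c.min(),c.max(),end="; ")
E
```

```text
t 17.77 z-axis [-0.0156 -0.0081 -0.9998] yaw -5.65 [558.  219.8  76.3] F [ 0.9 -0.5  0.4] w 0.0216
230 259 306; 245 259 305; 260 258 305; 275 28 304; 290 258 304;
```

Call:
{"op": "carry_out", "data": {
  "rows": [
    [1,0,-0.06,-0.45,0],
    [1,-0.01,-0.17,-0.42,0],
    [1,-0.01,-0.27,-0.36,0]
  ],
  "force": 6
}}

```text
time: 18.07
ee_pos: [0.5585, 0.2351, 0.1132]
eef_rot: [0.999, -0.05, -0.009, 0.004]
ft_force: [0.1, 2.3, -6.6]
width: 0.0213
```

```bash
python3 - <<'E'
from h import *
s=st()
E
```

```text
t 18.07 z-axis [-0.0193 -0.0076 -0.9998] yaw -5.7 [558.5 235.1 113.2] F [ 0.1  2.3 -6.6] w 0.0213
```

Call:
{"op": "carry_out", "data": {
  "rows": [
    [1,0.02,-0.36,-0.27,0],
    [1,0,-0.42,-0.17,0],
    [1,0,-0.45,-0.06,0],
    [1,0,-0.15,0,0]
  ]
}}

```text
time: 18.4
ee_pos: [0.563, 0.2786, 0.1339]
eef_rot: [0.999, -0.05, -0.009, 0.006]
ft_force: [-1.3, -6.4, -3.1]
width: 0.022
```

```bash
python3 - <<'E'
from h import *
s=st();im=camera("wrist");sc=camera("scene");tp=camera("top")
cv2.imwrite("pics/w11.png",np.hstack([cv2.resize(im,(450,338)),cv2.resize(sc[190:300,320:430],(338,338),interpolation=cv2.INTER_CUBIC)]))
E
```

```text
t 18.4 z-axis [-0.0192 -0.0114 -0.9998] yaw -5.71 [563.  278.6 133.9] F [-1.3 -6.4 -3.1] w 0.022
```

View pics/w11.png

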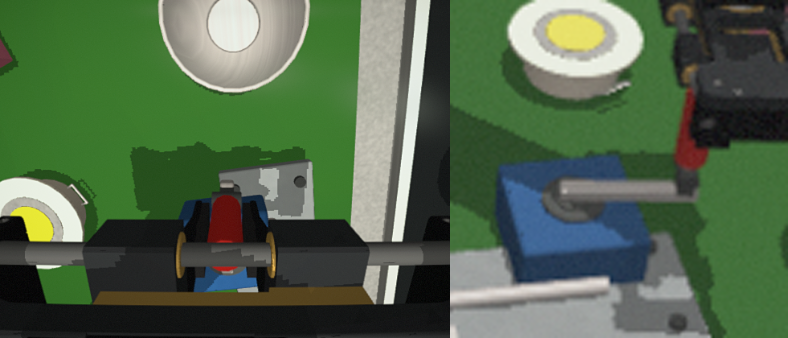

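Call:
{"op": "carry_out", "data": {
  "rows": [
    [0.4,0,0,0,0],
    [0.4,0,0.22,0.2,0],
    [1,0,0,0,0],
    [1,0,0,0,0],
    [1,0,0,0,0]
  ],
  "force": 5
}}

```text
time: 18.97
ee_pos: [0.5633, 0.2713, 0.129]
eef_rot: [0.999, -0.051, -0.008, 0.003]
ft_force: [-0.4, 1.1, 0.2]
width: 0.0219
```

```bash
cat >>h.py <<'E'
def crank(C,phi0,n,step,z=None,r=75):
    "rows round C (mm) clockwise from phi0 deg, n steps; first row also corrects the present error"
    s=read_state();m=R.from_quat(s["eef_rot"]).as_matrix();p=np.array(s["ee_pos"])*1000
    zz=p[2] if z is None else z
    ph=np.radians(phi0-step*np.arange(1,n+1)); Q=np.c_[C[0]+r*np.cos(ph),C[1]+r*np.sin(ph),np.full(n,zz)]
    D=np.diff(np.vstack([p,Q]),axis=0)@m/30
    print([[1]+[round(float(v),2) for v in d]+[0] for d in D])
E
python3 - <<'E'
from h import *
s=st();print(np.round(s["joint_positions"],2))
sc=camera("scene");print([(np.round(d["xy"],1).tolist(),round(d["conf"],2)) for d in pinpoint("grip","scene")][:2])
p=s["ee_pos"]*1000;a=np.radians(84.3);C=p[:2]-75*np.array([np.cos(a),np.sin(a)]);print(C);crank(C,84.3,5,10,128)
E
```

```text
t 18.97 z-axis [-0.016  -0.0057 -0.9999] yaw -5.79 [563.3 271.3 129. ] F [-0.4  1.1  0.2] w 0.0219
[ 0.17  0.61 -0.95  1.53  0.5   1.28 -0.96]
[]
[555.88421474 196.70226252]
[[1, 0.44, 0.04, 0.02, 0], [1, 0.42, 0.11, -0.01, 0], [1, 0.4, 0.18, -0.0, 0], [1, 0.36, 0.25, -0.0, 0], [1, 0.31, 0.31, -0.0, 0]]
```

Call:
{"op": "carry_out", "data": {
  "rows": [
    [1,0.44,0.03,0.02,0],
    [1,0.42,0.11,0,0],
    [1,0.4,0.18,0,0],
    [1,0.36,0.25,0,0],
    [1,0.31,0.31,0,0]
  ],
  "force": 15
}}

```text
time: 19.48
ee_pos: [0.6182, 0.2392, 0.1288]
eef_rot: [0.999, -0.048, -0.009, 0.005]
ft_force: [-6.2, -2.8, 5.8]
width: 0.0214
```

```bash
cat >>h.py <<'E'
def where(C=(555.9,196.7)):
    s=st();d=np.array(s["ee_pos"])[:2]*1000-np.array(C);a=np.degrees(np.arctan2(d[1],d[0]));print("phi",round(a,1),"r",round(np.hypot(*d),1),"F radial/tang(cw)",np.round([s["ft_force"][:2]@(d/np.hypot(*d)),s["ft_force"][:2]@np.array([d[1],-d[0]])/np.hypot(*d)],1),"j",np.round(s["joint_positions"],2));return a
E
python3 - <<'E'
from h import *
a=where();crank((555.9,196.7),a,12,15,128,76)
E
```

```text
t 19.48 z-axis [-0.0181 -0.0084 -0.9998] yaw -5.49 [618.2 239.2 128.8] F [-6.2 -2.8  5.8] w 0.0214
phi 34.3 r 75.4 F radial/tang(cw) [-6.7 -1.2] j [ 0.18  0.68 -0.91  1.42  0.54  1.32 -0.87]
[[1, 0.37, 0.55, 0.03, 0], [1, 0.2, 0.63, 0.0, 0], [1, 0.03, 0.66, 0.01, 0], [1, -0.15, 0.65, 0.01, 0], [1, -0.31, 0.59, 0.01, 0], [1, -0.45, 0.49, 0.01, 0], [1, -0.56, 0.35, 0.01, 0], [1, -0.63, 0.2, 0.01, 0], [1, -0.66, 0.03, 0.01, 0], [1, -0.65, -0.15, 0.01, 0], [1, -0.59, -0.31, 0.01, 0], [1, -0.49, -0.45, 0.0, 0]]
```

Call:
{"op": "carry_out", "data": {
  "rows": [
    [1,0.36,0.55,0.02,0],
    [1,0.19,0.62,0,0],
    [1,0.03,0.65,0.01,0],
    [1,-0.15,0.64,0.01,0],
    [1,-0.31,0.58,0.01,0],
    [1,-0.45,0.48,0.01,0]
  ]
}}

```text
time: 19.98
ee_pos: [0.5979, 0.1342, 0.1288]
eef_rot: [0.999, -0.046, -0.013, -0.001]
ft_force: [-4.0, 8.0, 2.8]
width: 0.0214
```

```bash
python3 - <<'E'
from h import *
a=where();crank((555.9,196.7),a,18,15,128,75)
E
```

```text
t 19.98 z-axis [-0.0262  0.0033 -0.9997] yaw -5.27 [597.9 134.2 128.8] F [-4.   8.   2.8] w 0.0214
phi -56.1 r 75.3 F radial/tang(cw) [-8.8 -1.2] j [ 0.41  0.59 -0.95  1.56  0.48  1.27 -0.71]
[[1, -0.56, 0.33, 0.04, 0], [1, -0.62, 0.19, 0.02, 0], [1, -0.65, 0.02, 0.02, 0], [1, -0.63, -0.15, 0.02, 0], [1, -0.57, -0.31, 0.02, 0], [1, -0.47, -0.45, 0.01, 0], [1, -0.34, -0.56, 0.01, 0], [1, -0.19, -0.63, 0.01, 0], [1, -0.02, -0.65, 0.0, 0], [1, 0.15, -0.64, -0.0, 0], [1, 0.31, -0.57, -0.01, 0], [1, 0.45, -0.47, -0.01, 0], [1, 0.56, -0.34, -0.01, 0], [1, 0.62, -0.19, -0.02, 0], [1, 0.65, -0.02, -0.02, 0], [1, 0.63, 0.15, -0.02, 0], [1, 0.57, 0.31, -0.02, 0], [1, 0.47, 0.45, -0.01, 0]]
```

Call:
{"op": "carry_out", "data": {
  "rows": [
    [1,-0.57,0.35,0.03,0],
    [1,-0.61,0.19,0.02,0],
    [1,-0.64,0.03,0.02,0],
    [1,-0.62,-0.15,0.02,0],
    [1,-0.56,-0.31,0.02,0],
    [1,-0.47,-0.44,0.01,0],
    [1,-0.34,-0.55,0.01,0],
    [1,-0.19,-0.62,0.01,0]
  ]
}}

```text
time: 20.65
ee_pos: [0.483, 0.1841, 0.1287]
eef_rot: [0.999, -0.052, -0.009, -0.005]
ft_force: [-7.3, -2.7, 8.5]
width: 0.0219
```

```bash
python3 - <<'E'
from h import *
a=where();crank((555.9,196.7),a,12,15,128,74.3)
E
```

```text
t 20.65 z-axis [-0.018   0.0114 -0.9998] yaw -5.97 [483.  184.1 128.7] F [-7.3 -2.7  8.5] w 0.0219
phi -170.2 r 74.0 F radial/tang(cw) [ 7.7 -1.4] j [ 0.47  0.39 -1.07  1.82  0.35  1.16 -0.82]
[[1, -0.1, -0.64, 0.03, 0], [1, 0.08, -0.64, 0.0, 0], [1, 0.24, -0.6, 0.0, 0], [1, 0.39, -0.52, -0.0, 0], [1, 0.51, -0.4, -0.01, 0], [1, 0.59, -0.26, -0.01, 0], [1, 0.64, -0.09, -0.01, 0], [1, 0.64, 0.08, -0.01, 0], [1, 0.6, 0.24, -0.01, 0], [1, 0.52, 0.39, -0.01, 0], [1, 0.4, 0.51, -0.01, 0], [1, 0.26, 0.59, -0.01, 0]]
```

```bash
python3 - <<'E'
from h import *
C=(554.3,197.7);a=where(C);crank(C,a,14,15,128,75.3)
E
```

```text
t 20.65 z-axis [-0.018   0.0114 -0.9998] yaw -5.97 [483.  184.1 128.7] F [-7.3 -2.7  8.5] w 0.0219
phi -169.2 r 72.6 F radial/tang(cw) [ 7.7 -1.3] j [ 0.47  0.39 -1.07  1.82  0.35  1.16 -0.82]
[[1, -0.19, -0.62, 0.03, 0], [1, 0.07, -0.65, 0.0, 0], [1, 0.23, -0.61, 0.0, 0], [1, 0.38, -0.53, -0.0, 0], [1, 0.51, -0.41, -0.01, 0], [1, 0.6, -0.27, -0.01, 0], [1, 0.65, -0.11, -0.01, 0], [1, 0.65, 0.07, -0.01, 0], [1, 0.61, 0.23, -0.01, 0], [1, 0.53, 0.38, -0.01, 0], [1, 0.41, 0.51, -0.01, 0], [1, 0.27, 0.6, -0.01, 0], [1, 0.11, 0.65, -0.01, 0], [1, -0.07, 0.65, -0.0, 0]]
```

Call:
{"op": "carry_out", "data": {
  "rows": [
    [1,-0.19,-0.62,0.03,0],
    [1,0.07,-0.65,0,0],
    [1,0.23,-0.61,0,0],
    [1,0.38,-0.53,0,0],
    [1,0.51,-0.41,-0.01,0],
    [1,0.6,-0.27,-0.01,0],
    [1,0.65,-0.11,-0.01,0]
  ]
}}

```text
time: 21.23
ee_pos: [0.5637, 0.2729, 0.1288]
eef_rot: [0.999, -0.052, -0.007, -0.003]
ft_force: [-2.4, -7.0, 7.3]
width: 0.0217
```

```bash
python3 - <<'E'
from h import *
C=(554.3,197.7);a=where(C);crank(C,a,12,15,128,75.3)
E
```

```text
t 21.23 z-axis [-0.0142  0.0069 -0.9999] yaw -5.99 [563.7 272.9 128.8] F [-2.4 -7.   7.3] w 0.0217
phi 82.9 r 75.8 F radial/tang(cw) [-7.2 -1.5] j [ 0.18  0.61 -0.96  1.54  0.5   1.27 -0.96]
[[1, 0.65, 0.11, 0.02, 0], [1, 0.6, 0.26, -0.01, 0], [1, 0.51, 0.41, -0.01, 0], [1, 0.39, 0.53, -0.01, 0], [1, 0.24, 0.61, -0.01, 0], [1, 0.07, 0.65, -0.0, 0], [1, -0.1, 0.65, -0.0, 0], [1, -0.26, 0.6, 0.0, 0], [1, -0.41, 0.51, 0.0, 0], [1, -0.53, 0.39, 0.01, 0], [1, -0.61, 0.24, 0.01, 0], [1, -0.65, 0.07, 0.01, 0]]
```

Call:
{"op": "carry_out", "data": {
  "rows": [
    [1,0.65,0.12,0.02,0],
    [1,0.6,0.26,-0.01,0],
    [1,0.51,0.41,-0.01,0],
    [1,0.39,0.53,-0.01,0],
    [1,0.24,0.61,-0.01,0],
    [1,0.07,0.65,0,0],
    [1,-0.1,0.65,0,0],
    [1,-0.26,0.6,0,0],
    [1,-0.41,0.51,0,0],
    [1,-0.53,0.39,0.01,0]
  ]
}}

```text
time: 22.07
ee_pos: [0.5829, 0.1261, 0.1289]
eef_rot: [0.999, -0.049, -0.018, -0.009]
ft_force: [-2.7, 9.3, 1.4]
width: 0.0216
```

```bash
python3 - <<'E'
from h import *
C=(554.3,197.7);a=where(C);crank(C,a,10,12,128,75.3)
E
```

```text
t 22.07 z-axis [-0.0351  0.0192 -0.9992] yaw -5.63 [582.9 126.1 128.9] F [-2.7  9.3  1.4] w 0.0216
phi -68.2 r 77.1 F radial/tang(cw) [-9.6 -0.9] j [ 0.46  0.57 -0.98  1.6   0.45  1.26 -0.7 ]
[[1, -0.51, 0.14, 0.05, 0], [1, -0.52, 0.09, 0.02, 0], [1, -0.52, -0.02, 0.02, 0], [1, -0.51, -0.13, 0.02, 0], [1, -0.47, -0.23, 0.02, 0], [1, -0.41, -0.33, 0.02, 0], [1, -0.33, -0.41, 0.02, 0], [1, -0.24, -0.47, 0.02, 0], [1, -0.14, -0.51, 0.01, 0], [1, -0.03, -0.52, 0.01, 0]]
```

Call:
{"op": "carry_out", "data": {
  "rows": [
    [1,-0.52,0.16,0.04,0],
    [1,-0.52,0.09,0.02,0],
    [1,-0.52,-0.02,0.02,0],
    [1,-0.51,-0.13,0.02,0],
    [1,-0.47,-0.23,0.02,0],
    [1,-0.41,-0.33,0.02,0],
    [1,-0.33,-0.41,0.02,0]
  ]
}}

```text
time: 22.65
ee_pos: [0.4903, 0.1607, 0.1291]
eef_rot: [0.998, -0.053, -0.011, -0.016]
ft_force: [3.2, 1.4, -2.6]
width: 0.0214
```

```bash
python3 - <<'E'
from h import *
C=(554.3,197.7);a=where(C);crank(C,a,10,6,128,75.3)
t=camera("top");im=t
for q in("deck","lock_hole"):print(q,[(np.round(d["xy"],1).tolist(),round(d["conf"],2)) for d in pinpoint(q,"top")][:2])
cv2.imwrite("pics/top12.png",t)
E
```

```text
t 22.65 z-axis [-0.02    0.0329 -0.9993] yaw -6.02 [490.3 160.7 129.1] F [ 3.2  1.4 -2.6] w 0.0214
phi -150.0 r 73.9 F radial/tang(cw) [-3.5 -0.3] j [ 0.55  0.39 -1.09  1.83  0.33  1.15 -0.75]
[[1, -0.18, -0.19, 0.05, 0], [1, -0.12, -0.23, 0.01, 0], [1, -0.09, -0.25, 0.01, 0], [1, -0.07, -0.25, 0.01, 0], [1, -0.04, -0.26, 0.01, 0], [1, -0.01, -0.26, 0.01, 0], [1, 0.01, -0.26, 0.01, 0], [1, 0.04, -0.26, 0.01, 0], [1, 0.07, -0.25, 0.01, 0], [1, 0.09, -0.25, 0.01, 0]]
deck [([323.5, 139.3], 0.89)]
lock_hole [([356.4, 134.9], 0.58)]
```

Call:
{"op": "carry_out", "data": {
  "rows": [
    [1,-0.16,-0.21,0.02,0],
    [1,-0.12,-0.23,0.01,0],
    [1,-0.09,-0.25,0.01,0]
  ]
}}

```text
time: 23.05
ee_pos: [0.483, 0.181, 0.129]
eef_rot: [0.998, -0.054, -0.011, -0.015]
ft_force: [-0.7, -1.4, 2.2]
width: 0.0214
```

```bash
python3 - <<'E'
from h import *
C=(554.3,197.7);a=where(C);crank(C,a,6,6,128,75.3)
E
```

```text
t 23.05 z-axis [-0.0205  0.0315 -0.9993] yaw -6.19 [483. 181. 129.] F [-0.7 -1.4  2.2] w 0.0214
phi -166.8 r 73.2 F radial/tang(cw) [ 1.  -1.3] j [ 0.51  0.39 -1.09  1.83  0.34  1.15 -0.8 ]
[[1, -0.14, -0.23, 0.04, 0], [1, -0.05, -0.26, 0.01, 0], [1, -0.02, -0.26, 0.01, 0], [1, 0.01, -0.26, 0.01, 0], [1, 0.03, -0.26, 0.01, 0], [1, 0.06, -0.26, 0.01, 0]]
```

Call:
{"op": "carry_out", "data": {
  "rows": [
    [1,-0.1,-0.24,0.02,0],
    [1,-0.05,-0.26,0.01,0],
    [1,-0.02,-0.26,0.01,0]
  ]
}}

```text
time: 23.3
ee_pos: [0.4819, 0.2019, 0.1285]
eef_rot: [0.998, -0.056, -0.01, -0.012]
ft_force: [1.2, -20.8, 5.6]
width: 0.0214
```

```bash
python3 - <<'E'
from h import *
C=(554.3,197.7);a=where(C);crank(C,a,6,5,128,75.3)
E
```

```text
t 23.3 z-axis [-0.0191  0.0247 -0.9995] yaw -6.41 [481.9 201.9 128.5] F [  1.2 -20.8   5.6] w 0.0214
phi 176.7 r 72.6 F radial/tang(cw) [ -2.4 -20.7] j [ 0.45  0.41 -1.08  1.81  0.36  1.16 -0.86]
[[1, -0.09, -0.21, 0.02, 0], [1, 0.02, -0.22, 0.0, 0], [1, 0.04, -0.22, 0.0, 0], [1, 0.05, -0.21, 0.0, 0], [1, 0.07, -0.21, 0.0, 0], [1, 0.09, -0.2, 0.0, 0]]
```

Call:
{"op": "carry_out", "data": {
  "rows": [
    [1,0,0.06,0,0],
    [0.2,0,0,0,0],
    [-0.3,0,0,0,0],
    [-0.3,0,0,0,0],
    [-0.3,0,0,-0.7,0],
    [-0.3,0,0,-0.9,0],
    [-0.3,0,0,-0.9,0],
    [-0.3,0,0,-0.5,0]
  ]
}}

```text
time: 23.97
ee_pos: [0.479, 0.2013, 0.2169]
eef_rot: [0.998, -0.054, -0.016, -0.011]
ft_force: [1.2, -0.5, 0.4]
width: 0.0548
```

```bash
python3 - <<'E'
from h import *
s=st();t=camera("top");sc=camera("scene");w=camera("wrist")
for n in("top","scene"):
  for q in("deck","lock_hole","pin","pin_block","crank_pivot"):print(n,q,[(np.round(d["xy"],1).tolist(),round(d["conf"],2)) for d in pinpoint(q,n)][:2])
cv2.imwrite("pics/v13.png",np.vstack([cv2.resize(t[100:240,160:440],(800,400),interpolation=cv2.INTER_CUBIC),np.hstack([cv2.resize(sc[215:325,140:300],(291,200)),cv2.resize(sc[190:300,320:430],(200,200)),cv2.resize(w,(309,200))])]))
print(togo((.409,-.338,.2),-87))
E
```

```text
t 23.97 z-axis [-0.0313  0.0242 -0.9992] yaw -6.13 [479.  201.3 216.9] F [ 1.2 -0.5  0.4] w 0.0548
top deck [([323.4, 137.4], 0.87)]
top lock_hole [([355.8, 138.0], 0.95)]
top pin [([413.2, 217.4], 0.56)]
top pin_block [([410.1, 217.9], 0.89), ([356.8, 134.4], 0.44)]
top crank_pivot []
scene deck []
scene lock_hole [([173.6, 294.3], 0.55)]
scene pin [([128.8, 236.8], 0.52), ([455.0, 278.4], 0.32)]
scene pin_block [([130.0, 242.6], 0.98)]
scene crank_pivot []
(array([-0.37, 18.09,  0.14]), np.float64(16.16))
```

View pics/v13.png

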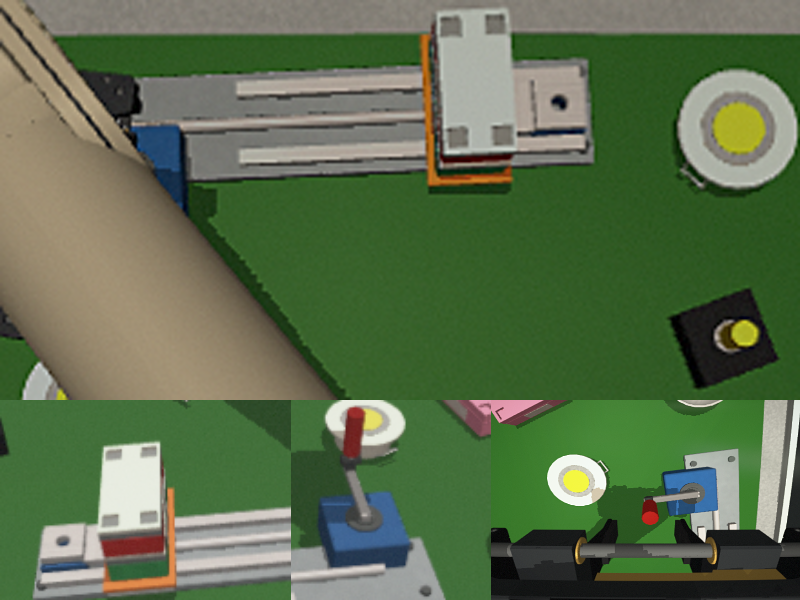

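Call:
{"op": "carry_out", "data": {
  "rows": [
    [-1,-0.02,0.95,0.01,0],
    [-1,-0.02,0.95,0.01,0],
    [-1,-0.02,0.95,0.01,0],
    [-1,-0.02,0.95,0.01,0],
    [-1,-0.02,0.95,0.01,0],
    [-1,-0.02,0.95,0.01,0],
    [-1,-0.02,0.95,0.01,0],
    [-1,-0.02,0.95,0.01,0],
    [-1,-0.02,0.95,0.01,0],
    [-1,-0.02,0.95,0.01,0],
    [-1,-0.02,0.95,0.01,0],
    [-1,-0.02,0.95,0.01,0],
    [-1,-0.02,0.95,0.01,0],
    [-1,-0.02,0.95,0.01,0],
    [-1,-0.02,0.95,0.01,0],
    [-1,-0.02,0.95,0.01,0],
    [-1,-0.02,0.95,0.01,0],
    [-1,-0.02,0.95,0.01,0],
    [-1,-0.02,0.95,0.01,0],
    [-1,0,0,0,0]
  ]
}}

```text
time: 26.28
ee_pos: [0.4048, -0.3596, 0.1957]
eef_rot: [0.999, -0.051, -0.017, -0.01]
ft_force: [-0.9, -0.4, -0.5]
width: 0.0872
```

```bash
cat >>h.py <<'E'
def knob(z=.084):
    s=st();im=camera("wrist");hsv=cv2.cvtColor(im,cv2.COLOR_BGR2HSV)
    m=((hsv[...,0]>20)&(hsv[...,0]<35)&(hsv[...,1]>140)&(hsv[...,2]>90)).astype(np.uint8);m=cv2.morphologyEx(m,cv2.MORPH_OPEN,np.ones((5,5)))
    n,l,q,_=cv2.connectedComponentsWithStats(m)
    for k in range(1,n):
        if q[k,4]>200:print(q[k].tolist(),end=" ")
    return s,im,hsv,l,q
E
python3 - <<'E'
from h import *
s,im,_,l,q=knob();cv2.imwrite("pics/w14.png",im)
for n in("pin","pin_block"):print(n,[(np.round(d["xy"],1).tolist(),round(d["conf"],2),np.round(hit([d["xy"]],"wrist",.008,s)[0]*1000,1)) for d in pinpoint(n,"wrist")][:3])
for n in("pin","pin_block"):print(n,[(np.round(d["box"],1).tolist(),round(d["conf"],2)) for d in recognise(n,"wrist")][:3])
print(proj([(.409,-.338,.084),(.409,-.338,.008)],"wrist",s),np.round(s["joint_positions"],2))
E
```

```text
t 26.28 z-axis [-0.0326  0.0214 -0.9992] yaw -5.78 [ 404.8 -359.6  195.7] F [-0.9 -0.4 -0.5] w 0.0872
[470, 152, 52, 51, 2052] [273, 171, 29, 35, 811] pin [([287.4, 175.3], 0.56, array([ 408.2, -343.6,    8. ]))]
pin_block [([286.8, 172.8], 0.9, array([ 407.8, -341. ,    8. ]))]
pin [([288.0, 185.5, 27.0, 44.8], 0.86)]
pin_block [([288.0, 176.1, 93.4, 94.7], 0.82)]
[[286.34868997 186.02688329]
 [287.65792526 169.77861851]] [ 1.33  0.3  -0.81  1.67  0.23  1.3   0.37]
```

```bash
python3 - <<'E'
from h import *
s=read_state();p=hit([(287.3,191.5)],"wrist",.084,s)[0];print(p*1000);p[0]-=.0021
print(p,togo((p[0],p[1],.11)))
E
```

```text
[ 412.3226683  -335.51041558   84.        ]
[ 0.41022267 -0.33551042  0.084     ] (array([ 0.12, -0.52,  2.9 ]), 0)
```

Call:
{"op": "carry_out", "data": {
  "rows": [
    [-1,0.12,-0.7,0.3,0],
    [-1,0,0,0.9,0],
    [-1,0,0,0.9,0],
    [-0.5,0,0,0.7,0]
  ]
}}

```text
time: 26.87
ee_pos: [0.4157, -0.3269, 0.1167]
eef_rot: [0.999, -0.043, -0.012, -0.006]
ft_force: [-0.0, -0.2, 0.3]
width: 0.0844
```

```bash
python3 - <<'E'
from h import *
s,im,hsv,l,q=knob();cv2.imwrite("pics/w15.png",im)
for n in("pin","pin_block"):print(n,[(np.round(d["box"],1).tolist(),round(d["conf"],2)) for d in recognise(n,"wrist")][:3])
k=max(range(1,len(q)),key=lambda k:q[k,4] if 240<q[k,0]+q[k,2]/2<320 else 0);x,y,w,h,_=q[k]
c=(x+w/2-.5,y+h-w/2-.5);p=hit([c],"wrist",.084,s)[0];print(c,p*1000);p[0]-=.0021;print(togo((p[0],p[1],.065)))
E
```

```text
t 26.87 z-axis [-0.0237  0.0132 -0.9996] yaw -4.92 [ 415.7 -326.9  116.7] F [-0.  -0.2  0.3] w 0.0844
[503, 216, 57, 56, 2655] [253, 236, 38, 56, 1769] pin [([272.9, 259.6, 40.3, 57.3], 0.71), ([523.0, 34.1, 73.7, 66.3], 0.38)]
pin_block [([272.9, 236.6, 124.8, 120.5], 0.79)]
(np.float64(271.5), np.float64(272.5)) [ 409.41564696 -340.79056889   84.        ]
(array([-0.16,  0.49,  1.73]), 0)
```

Call:
{"op": "carry_out", "data": {
  "rows": [
    [-0.5,-0.16,0.43,0.3,0],
    [-0.5,0,0,0.5,0],
    [-0.5,0,0,0.5,0],
    [-0.3,0,0,0.35,0]
  ],
  "force": 8
}}

```text
time: 27.35
ee_pos: [0.4105, -0.3447, 0.073]
eef_rot: [0.999, -0.043, -0.009, -0.002]
ft_force: [0.3, 0.7, -1.3]
width: 0.0632
```

```bash
python3 - <<'E'
from h import *
s,im,hsv,l,q=knob();cv2.imwrite("pics/w16.png",im)
k=max(range(1,len(q)),key=lambda k:q[k,4] if 240<q[k,0]+q[k,2]/2<320 else 0);x,y,w,h,_=q[k]
c=(x+w/2-.5,y+h-w/2-.5);p=hit([c],"wrist",.084,s)[0];print(c,p*1000);p[0]-=.0021;print(togo((p[0],p[1],.065)))
E
```

```text
t 27.35 z-axis [-0.0181  0.0056 -0.9998] yaw -4.96 [ 410.5 -344.7   73. ] F [ 0.3  0.7 -1.3] w 0.0632
[250, 234, 50, 68, 2852] (np.float64(274.5), np.float64(276.5)) [ 409.64017077 -337.90114376   84.        ]
(array([-0.09, -0.2 ,  0.21]), 0)
```

Call:
{"op": "carry_out", "data": {
  "rows": [
    [-0.3,-0.1,-0.15,0.25,0],
    [0.3,0,0,0.05,0],
    [1,0,0,0,0],
    [1,0,0,0,0],
    [1,0,0,0,0]
  ],
  "force": 6
}}

```text
time: 27.82
ee_pos: [0.4072, -0.3405, 0.0638]
eef_rot: [0.999, -0.044, -0.009, -0.002]
ft_force: [0.5, -0.1, -0.3]
width: 0.0381
```

```bash
python3 - <<'E'
from h import *
s,im,hsv,l,q=knob();cv2.imwrite("pics/w17.png",im)
E
```

```text
t 27.82 z-axis [-0.0179  0.0053 -0.9998] yaw -5.01 [ 407.2 -340.5   63.8] F [ 0.5 -0.1 -0.3] w 0.0381
[257, 247, 52, 55, 2361]
```

Call:
{"op": "carry_out", "data": {
  "rows": [
    [1,0,0,0,0],
    [1,0,0,0,0],
    [1,0,0,0,0]
  ],
  "force": 20
}}

```text
time: 28.12
ee_pos: [0.4078, -0.3408, 0.0647]
eef_rot: [0.999, -0.044, -0.009, -0.002]
ft_force: [-0.0, -0.7, -1.4]
width: 0.0235
```

Call:
{"op": "carry_out", "data": {
  "rows": [
    [1,0,0,-0.4,0],
    [1,0,0,-0.6,0],
    [1,0,0,-0.9,0],
    [1,0,0,-0.9,0],
    [1,0,0,-0.5,0]
  ],
  "force": 30
}}

```text
time: 28.53
ee_pos: [0.4077, -0.339, 0.1666]
eef_rot: [0.999, -0.043, -0.011, -0.005]
ft_force: [0.2, -1.2, -1.4]
width: 0.0233
```

```bash
python3 - <<'E'
from h import *
s,im,hsv,l,q=knob();cv2.imwrite("pics/w18.png",im)
print([(np.round(d["box"],1).tolist(),round(d["conf"],2)) for d in recognise("pin_block","wrist")][:2])
print(togo((.622,-.19,.16)))
E
```

```text
t 28.53 z-axis [-0.0216  0.0107 -0.9997] yaw -4.89 [ 407.7 -339.   166.6] F [ 0.2 -1.2 -1.4] w 0.0233
[479, 183, 55, 52, 2237] [255, 246, 51, 56, 2377] [([284.8, 199.1, 106.2, 88.9], 0.77), ([539.6, 17.1, 40.7, 31.7], 0.6)]
(array([ 6.67, -5.58,  0.13]), 0)
```

Call:
{"op": "carry_out", "data": {
  "rows": [
    [1,0.74,-0.62,0.01,0],
    [1,0.74,-0.62,0.01,0],
    [1,0.74,-0.62,0.01,0],
    [1,0.74,-0.62,0.01,0],
    [1,0.74,-0.62,0.01,0],
    [1,0.74,-0.62,0.01,0],
    [1,0.74,-0.62,0.01,0],
    [1,0.74,-0.62,0.01,0],
    [1,0.74,-0.62,0.01,0],
    [1,0,0,0,0]
  ]
}}

```text
time: 29.47
ee_pos: [0.6255, -0.1867, 0.1543]
eef_rot: [0.999, -0.048, -0.015, -0.004]
ft_force: [0.5, 1.2, -1.3]
width: 0.023
```

```bash
python3 - <<'E'
from h import *
p,r=tri([((355.7,135.7),"top"),((174.6,292.5),"scene")]);print("hole",np.round(p*1000,1),r*1000)
s,im,hsv,l,q=knob();sc=camera("scene");cv2.imwrite("pics/w19.png",im)
cv2.imwrite("pics/v19.png",np.hstack([cv2.resize(im[100:310,180:400],(420,400)),cv2.resize(sc[215:325,130:240],(380,400),interpolation=cv2.INTER_CUBIC)]))
print([(np.round(d["xy"],1).tolist(),round(d["conf"],2)) for n in("wrist","scene") for d in pinpoint("pin",n)][:3])
print([(np.round(d["xy"],1).tolist(),round(d["conf"],2)) for n in("wrist","scene") for d in pinpoint("lock_hole",n)][:3])
print(togo((.6212,-.1904,.13)))
E
```

```text
hole [ 623.5 -192.3   42.8] 1.2806722529763621
t 29.47 z-axis [-0.0298  0.0097 -0.9995] yaw -5.47 [ 625.5 -186.7  154.3] F [ 0.5  1.2 -1.3] w 0.023
[524, 228, 36, 45, 1247] [255, 246, 51, 56, 2370] [([283.2, 238.4], 0.7), ([172.4, 277.1], 0.53)]
[([279.0, 216.7], 0.93), ([173.9, 293.4], 0.81)]
(array([-0.  , -0.12,  0.84]), 0)
```

View pics/v19.png

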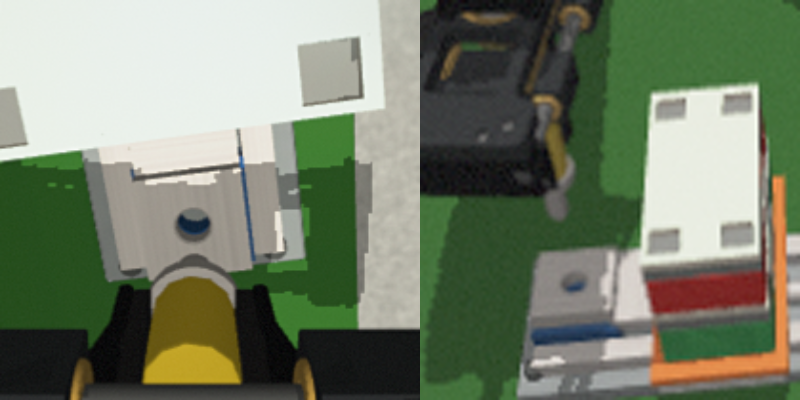

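```bash
cat >>h.py <<'E'
def tipscene(s=None,off=.0567,save=None):
    "shaft lower end in the scene picture: crop for the eye not needed; predicted tip for tool-axis pin"
    s=s or read_state();m=R.from_quat(s["eef_rot"]).as_matrix();return np.array(s["ee_pos"])+m[:,2]*off
E
python3 - <<'E'
from h import *
s=read_state();t=tipscene(s);print("tip by tool",np.round(t*1000,1))
print("scene px of that tip",proj([t],"scene"), "seen (169.9,273.6) ->",np.round(hit([(169.9,272.8)],"scene",t[2])*1000,1))
print("hole scene",np.round(hit([(174.3,292.6)],"scene",.0428)*1000,1),"hole wrist",np.round(hit([(281.1,217.3)],"wrist",.0428,s)*1000,1))
E
```

```text
tip by tool [ 620.  -193.9   98.6]
scene px of that tip [[168.00367007 272.25479677]] seen (169.9,273.6) -> [[ 621.7 -190.    98.6]]
hole scene [[ 623.8 -191.5   42.8]] hole wrist [[ 619.2 -200.5   42.8]]
```

```bash
python3 - <<'E'
from h import *
st();s=st();camera("scene");st();print(s["joint_vel"])
E
```

```text
t 29.77 z-axis [-0.0309  0.005  -0.9995] yaw -5.95 [ 621.7 -194.2  155.3] F [-0.3 -0.7 -0.5] w 0.0236
t 29.77 z-axis [-0.0309  0.005  -0.9995] yaw -5.95 [ 621.7 -194.2  155.3] F [-0.3 -0.7 -0.5] w 0.0236
t 29.82 z-axis [-0.0306  0.005  -0.9995] yaw -5.95 [ 621.8 -194.2  155.4] F [-0.2 -0.3 -1.2] w 0.0233
[ 0.00282971 -0.00321913 -0.00158518 -0.00119895 -0.00122909 -0.00084251
  0.00049536]
```

```bash
python3 - <<'E'
from h import *
s=dict(read_state())
# first image pose
m=np.array([-.0298,.0097,-.9995]);z=m/np.linalg.norm(m);a=np.radians(-5.47);x=np.array([np.cos(a),np.sin(a),0]);x-=z*(x@z);x/=np.linalg.norm(x)
s1={"ee_pos":np.array([.6255,-.1867,.1543]),"eef_rot":R.from_matrix(np.c_[x,np.cross(z,x),z]).as_quat()}
print("hole wrist1",np.round(hit([(281.1,217.3),(279,216.7)],"wrist",.0428,s1)*1000,1))
s=st();im=camera("wrist");cv2.imwrite("pics/w20.png",im)
d=pinpoint("lock_hole","wrist");print([(np.round(k["xy"],1),round(k["conf"],2)) for k in d[:2]])
g=cv2.cvtColor(im,cv2.COLOR_BGR2GRAY);x0,y0=np.round(d[0]["xy"]).astype(int)
roi=im[y0-14:y0+15,x0-16:x0+17];hs=cv2.cvtColor(roi,cv2.COLOR_BGR2HSV);mk=((hs[...,2]<110)|(hs[...,1]>90)).astype(np.uint8)
n,l,q,c=cv2.connectedComponentsWithStats(mk)
for k in range(1,n):
    if q[k,4]>40:
        cc=c[k]+[x0-16,y0-14];print(q[k].tolist(),np.round(cc,1),np.round(hit([cc],"wrist",.0428,s)*1000,1))
E
```

```text
hole wrist1 [[ 623.3 -192.1   42.8]
 [ 621.6 -191.4   42.8]]
t 29.82 z-axis [-0.0306  0.005  -0.9995] yaw -5.95 [ 621.8 -194.2  155.4] F [-0.2 -0.3 -1.2] w 0.0233
[(array([279.9, 206.7]), 0.93), (array([109.5, 341.6]), 0.27)]
[12, 9, 18, 15, 192] [284.2 209.6] [[ 622.6 -194.1   42.8]]
```

```bash
python3 - <<'E'
from h import *
print(togo((.6231,-.1923,.112)))
E
```

```text
(array([ 0.07, -0.05,  1.45]), 0)
```

Call:
{"op": "carry_out", "data": {
  "rows": [
    [1,0.07,-0.05,0.5,0],
    [1,0,0,0.5,0],
    [1,0,0,0.3,0]
  ]
}}

```text
time: 30.17
ee_pos: [0.624, -0.1939, 0.1165]
eef_rot: [0.999, -0.053, -0.013, -0.001]
ft_force: [0.1, -0.0, -0.8]
width: 0.0231
```

```bash
python3 - <<'E'
from h import *
for _ in range(4):camera("top")
s=st();sc=camera("scene");w=camera("wrist");s=st();print("tip",np.round(tipscene(s)*1000,1),proj([tipscene(s)],"scene"),"togo",togo((.6231,-.1923,.11)))
print([(np.round(d["xy"],1).tolist(),round(d["conf"],2)) for q in("pin","lock_hole") for d in pinpoint(q,"scene")][:4])
cv2.imwrite("pics/v20.png",np.hstack([cv2.resize(sc[255:315,140:200],(480,480),interpolation=cv2.INTER_CUBIC),cv2.resize(w[190:310,240:320],(320,480),interpolation=cv2.INTER_CUBIC)]))
E
```

```text
t 30.37 z-axis [-0.0254  0.0033 -0.9997] yaw -6.04 [ 624.4 -193.5  118.2] F [ 0.3  1.1 -1.3] w 0.0234
t 30.47 z-axis [-0.024   0.0029 -0.9997] yaw -6.04 [ 624.9 -193.5  119.1] F [ 0.6  0.3 -0.8] w 0.0228
tip [ 623.6 -193.4   62.4] [[171.55329294 286.09684912]] togo (array([-0.06, -0.03,  0.3 ]), 0)
[([172.9, 288.3], 0.53), ([174.6, 294.3], 0.55), ([354.8, 206.2], 0.4)]
```

View pics/v20.png

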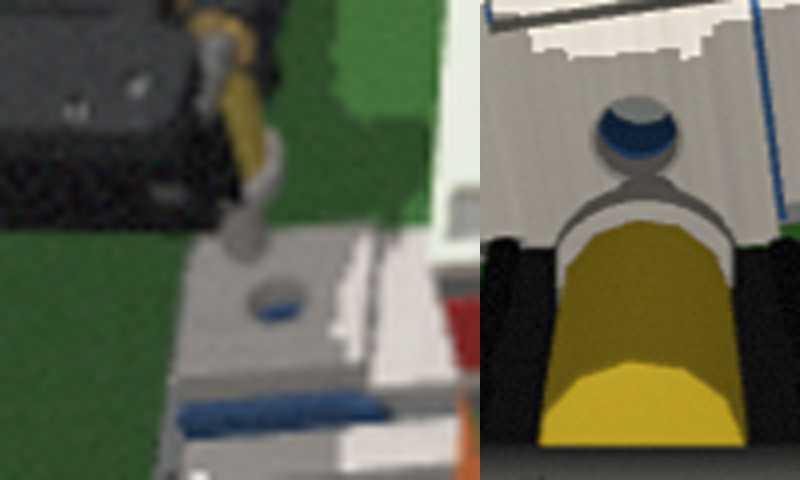

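```bash
python3 - <<'E'
from h import *
s=st();t=hit([(170.4-.5+.06,286.6-.5)],"scene",.0624)[0];h=hit([(174.6-.5+.06,292.4-.5)],"scene",.0428)[0]
print("tip seen",t*1000,"hole",h*1000,"diff",(h-t)*1000)
h2=hit([(240+637/4-.5,190+132/4-.5)],"wrist",.0428,s)[0];print("hole wrist",h2*1000)
print("pred proj diff",proj([h2-[.0021,0,0]],"scene"))
m=R.from_quat(s["eef_rot"]).as_matrix();print(np.round(m.T@np.array([h[0]-t[0],h[1]-t[1],0])/.03,3))
E
```

```text
t 30.57 z-axis [-0.0238  0.0027 -0.9997] yaw -6.04 [ 624.9 -193.6  119.1] F [ 0.4  0.5 -1.2] w 0.0234
tip seen [ 623.36449335 -196.57179832   62.4       ] hole [ 621.93750769 -192.0449157    42.8       ] diff [ -1.42698566   4.52688262 -19.6       ]
hole wrist [ 708.43331802 -199.87964999   42.8       ]
pred proj diff [[163.96679955 326.94599527]]
[-0.063 -0.145  0.002]
```

```bash
python3 - <<'E'
from h import *
s=read_state()
print("hole",np.round(hit([(278.75,222.5)],"wrist",.0428,s)*1000,1),"shaft edge z=.0624,.067",[np.round(hit([(279.5,233.5)],"wrist",z,s)*1000,1) for z in(.0624,.067)])
w=camera("wrist");cv2.imwrite("pics/w21.png",w)
E
```

```text
hole [[ 623.3 -191.6   42.8]] shaft edge z=.0624,.067 [array([[ 624.3, -192.4,   62.4]]), array([[ 624.6, -190.5,   67. ]])]
```

Call:
{"op": "carry_out", "data": {
  "rows": [
    [1,-0.065,-0.15,0.2,0],
    [1,0,0,0.2,0]
  ]
}}

```text
time: 30.78
ee_pos: [0.624, -0.1886, 0.1082]
eef_rot: [0.999, -0.053, -0.011, -0.0]
ft_force: [-0.2, 0.2, -0.6]
width: 0.0233
```

```bash
python3 - <<'E'
from h import *
for _ in range(3):camera("top")
s=st();print(togo((.6235,-.189,.107)))
E
```

```text
t 30.93 z-axis [-0.0229  0.0018 -0.9997] yaw -6.11 [ 623.5 -189.9  107.6] F [ 0.1 -0.  -1.6] w 0.0234
(array([-0.  , -0.03,  0.02]), 0)
```

Call:
{"op": "carry_out", "data": {
  "rows": [
    [1,0,-0.03,0.25,0],
    [1,0,0,0.25,0]
  ]
}}

```text
time: 31.1
ee_pos: [0.6241, -0.1892, 0.0932]
eef_rot: [0.999, -0.053, -0.01, 0.0]
ft_force: [-1.3, -0.0, 0.1]
width: 0.0233
```

```bash
python3 - <<'E'
from h import *
st();camera("top");camera("top");s=st()
E
```

```text
t 31.1 z-axis [-2.070e-02  9.000e-04 -9.998e-01] yaw -6.13 [ 624.1 -189.2   93.2] F [-1.3 -0.   0.1] w 0.0233
t 31.2 z-axis [-0.0228  0.0014 -0.9997] yaw -6.13 [ 623.3 -189.3   92. ] F [-0.7  0.5 -0.6] w 0.0231
```

Call:
{"op": "carry_out", "data": {
  "rows": [
    [1,0,0,0.25,0],
    [1,0,0,0.25,0]
  ]
}}

```text
time: 31.37
ee_pos: [0.6235, -0.1896, 0.0771]
eef_rot: [0.999, -0.054, -0.011, 0.0]
ft_force: [0.4, -1.2, -2.0]
width: 0.0233
```

```bash
python3 - <<'E'
from h import *
st();camera("top");camera("top");s=st()
E
```

```text
t 31.37 z-axis [-2.130e-02  8.000e-04 -9.998e-01] yaw -6.15 [ 623.5 -189.6   77.1] F [ 0.4 -1.2 -2. ] w 0.0233
t 31.47 z-axis [-0.0232  0.0016 -0.9997] yaw -6.14 [ 622.8 -189.5   76.2] F [-0.2 -0.8 -1.8] w 0.0231
```

Call:
{"op": "carry_out", "data": {
  "rows": [
    [1,0,0,0.2,0],
    [1,0,0,0.15,0]
  ]
}}

```text
time: 31.63
ee_pos: [0.6237, -0.1894, 0.0688]
eef_rot: [0.999, -0.054, -0.011, 0.0]
ft_force: [-22.1, 2.4, 48.0]
width: 0.0231
```

```bash
python3 - <<'E'
from h import *
st();camera("top");s=st()
E
```

```text
t 31.63 z-axis [-2.120e-02  2.000e-04 -9.998e-01] yaw -6.16 [ 623.7 -189.4   68.8] F [-22.1   2.4  48. ] w 0.0231
t 31.68 z-axis [-2.120e-02 -1.000e-04 -9.998e-01] yaw -6.15 [ 623.7 -189.4   68.9] F [-10.1   0.3  20.9] w 0.0232
```

Call:
{"op": "carry_out", "data": {
  "rows": [
    [0.5,0,0,0,0],
    [-0.3,0,0,0,0],
    [-0.3,0,0,0,0],
    [-0.3,0,0,0,0],
    [-0.3,0,0,-0.6,0],
    [-0.3,0,0,-0.9,0],
    [-0.3,0,0,-0.9,0],
    [-0.3,0,0,-0.9,0],
    [-0.3,0,0,-0.9,0]
  ]
}}

```text
time: 32.43
ee_pos: [0.6235, -0.1888, 0.1916]
eef_rot: [0.998, -0.053, -0.016, -0.001]
ft_force: [0.6, -0.3, 0.3]
width: 0.0561
```

```bash
python3 - <<'E'
from h import *
for _ in range(2):camera("top")
s,im,hsv,l,q=knob();cv2.imwrite("pics/w22.png",im);t=camera("top");sc=camera("scene");cv2.imwrite("pics/top22.png",t);cv2.imwrite("pics/scene22.png",sc)
for n in("scene","wrist"):print(n,[(np.round(d["xy"],1).tolist(),round(d["conf"],2)) for d in pinpoint("pin",n)][:3],[(np.round(d["box"],1).tolist(),round(d["conf"],2)) for d in recognise("pin",n)][:2])
H=np.array([.6219,-.1920,.0128])
print("expected knob top/base scene, wrist",proj([H+[0,0,.076],H],"scene").round(1),proj([H+[0,0,.076],H+[0,0,.036]],"wrist",s).round(1))
for n,i in(("scene",sc),):
    h=cv2.cvtColor(i,cv2.COLOR_BGR2HSV);m=((h[...,0]>20)&(h[...,0]<35)&(h[...,1]>120));r,c=np.where(m[230:310,150:200]);print("yellow",c.min()+150,c.max()+150,r.min()+230,r.max()+230)
print(togo((.483,.197,.22),87))
print(np.round(s["joint_positions"],2))
E
```

```text
t 32.53 z-axis [-0.0236  0.002  -0.9997] yaw -6.11 [ 625.9 -188.8  195.6] F [-0.2  0.8  0.5] w 0.0562
[267, 191, 28, 38, 877] [495, 206, 50, 47, 1824] [255, 331, 43, 31, 1106] scene [] [([173.4, 286.6, 18.7, 21.5], 0.65), ([280.4, 260.0, 247.4, 130.8], 0.54)]
wrist [([281.6, 191.4], 0.85)] [([279.9, 206.2, 28.9, 39.7], 0.57), ([280.6, 189.2, 55.3, 72.7], 0.48)]
expected knob top/base scene, wrist [[169.8 276.4]
 [176.9 301.4]] [[277.6 215.9]
 [279.  201.9]]
yellow 164 179 273 294
(array([ -6.04, -12.29,  -0.81]), np.float64(17.38))
[ 0.79  0.57 -0.82  1.37  0.41  1.4  -0.14]
```

Call:
{"op": "carry_out", "data": {
  "rows": [
    [-0.3,-0.63,-0.93,-0.03,0],
    [0.3,-0.63,-0.93,-0.03,0],
    [1,-0.63,-0.93,-0.03,0],
    [1,-0.63,-0.93,-0.03,0],
    [1,-0.63,-0.93,-0.03,0],
    [1,-0.63,-0.93,-0.03,0],
    [1,-0.63,-0.93,-0.03,0],
    [1,-0.63,-0.93,-0.03,0],
    [1,-0.63,-0.93,-0.03,0],
    [1,-0.63,-0.93,-0.03,0],
    [1,-0.63,-0.93,-0.03,0],
    [1,-0.63,-0.93,-0.03,0],
    [1,-0.63,-0.93,-0.03,0]
  ],
  "force": 20
}}

```text
time: 33.97
ee_pos: [0.4091, 0.2059, 0.2016]
eef_rot: [0.998, -0.061, -0.021, -0.0]
ft_force: [0.4, 0.5, 0.6]
width: 0.0004
```

```bash
python3 - <<'E'
from h import *
for _ in range(3):camera("top")
s=st();im=camera("wrist");cv2.imwrite("pics/w23.png",im);sc=camera("scene");cv2.imwrite("pics/scene23.png",sc)
for i,n in((im,"wrist"),(sc,"scene")):
    hsv=cv2.cvtColor(i,cv2.COLOR_BGR2HSV)
    m=(((hsv[...,0]<8)|(hsv[...,0]>172))&(hsv[...,1]>150)).astype(np.uint8);m=cv2.morphologyEx(m,cv2.MORPH_OPEN,np.ones((3,3)))
    c,l,q,ce=cv2.connectedComponentsWithStats(m)
    print(n,[(q[k].tolist(),ce[k].round(1).tolist()) for k in range(1,c) if q[k,4]>80])
print("expected handle top/base wrist",proj([(.482,.2,.155),(.482,.2,.092)],"wrist",s).round(1),"scene",proj([(.482,.2,.155),(.482,.2,.092)],"scene").round(1))
print(np.round(s["joint_positions"],2),togo((.44,.2,.155)))
E
```

```text
t 34.12 z-axis [-0.0415  0.0031 -0.9991] yaw -6.69 [408.9 207.  201.9] F [ 1.3 -0.3 -0.1] w 0.0002
wrist [([364, 209, 53, 59, 1818], [389.7, 238.8])]
scene [([191, 183, 27, 20, 251], [204.2, 191.9]), ([349, 194, 11, 27, 226], [353.9, 207.2]), ([197, 290, 33, 11, 262], [213.2, 295.0])]
expected handle top/base wrist [[398.8 240.4]
 [375.7 209.8]] scene [[359.  195.4]
 [356.4 218.2]]
[ 0.55  0.13 -1.15  1.86  0.09  1.27 -0.74] (array([1.06, 0.02, 1.51]), 0)
```

```bash
python3 - <<'E'
from h import *
a=togo((.435,.194,.138))[0];print(a);s=read_state();m=R.from_quat(s["eef_rot"]).as_matrix()
P=np.array([(.435,.194,.138),(.50,.194,.138),(.515,.194,.125),(.522,.194,.105)]);print(np.round(np.diff(P,axis=0)@m/.03,2))
E
```

```text
[0.94 0.23 2.08]
[[ 2.15 -0.26 -0.09]
 [ 0.51 -0.06  0.41]
 [ 0.26 -0.03  0.66]]
```

Call:
{"op": "carry_out", "data": {
  "rows": [
    [1,0.4,0.23,0.6,0],
    [1,0.3,0,0.7,0],
    [1,0.15,0,0.6,0],
    [1,0.05,0,0.15,0]
  ]
}}

```text
time: 34.55
ee_pos: [0.4383, 0.1888, 0.1369]
eef_rot: [0.998, -0.065, -0.02, 0.0]
ft_force: [-0.5, -0.1, -0.6]
width: 0.0001
```

```bash
python3 - <<'E'
from h import *
camera("top");camera("top");s=st();m=R.from_quat(s["eef_rot"]).as_matrix()
P=np.array([s["ee_pos"],(.50,.194,.138)]);print(np.round(np.diff(P,axis=0)@m/.03,2))
E
```

```text
t 34.65 z-axis [-0.0389  0.0026 -0.9992] yaw -7.44 [438.2 189.7 138.7] F [ 0.5 -0.4  0.1] w 0.0004
[[ 2.02 -0.41 -0.06]]
```

Call:
{"op": "carry_out", "data": {
  "rows": [
    [1,0.4,-0.16,-0.01,0],
    [1,0.4,-0.06,-0.01,0],
    [1,0.4,-0.06,-0.01,0],
    [1,0.4,-0.06,-0.01,0],
    [1,0.4,-0.06,-0.01,0]
  ]
}}

```text
time: 35.07
ee_pos: [0.5006, 0.1933, 0.1428]
eef_rot: [0.998, -0.065, -0.019, 0.0]
ft_force: [-1.6, 0.1, 0.7]
width: 0.0003
```

```bash
cat >>h.py <<'E'
def red():
    sc=camera("scene");hsv=cv2.cvtColor(sc,cv2.COLOR_BGR2HSV)
    m=(((hsv[...,0]<8)|(hsv[...,0]>172))&(hsv[...,1]>150)).astype(np.uint8);m=cv2.morphologyEx(m,cv2.MORPH_OPEN,np.ones((3,3)));m[:,:320]=0
    c,l,q,ce=cv2.connectedComponentsWithStats(m);print("red scene",[(q[k].tolist(),ce[k].round(1).tolist()) for k in range(1,c) if q[k,4]>30]);return sc
E
python3 - <<'E'
from h import *
s=st();red();s=st();m=R.from_quat(s["eef_rot"]).as_matrix()
P=np.array([s["ee_pos"],(.515,.194,.125),(.522,.194,.105)]);print(np.round(np.diff(P,axis=0)@m/.03,2))
E
```

```text
t 35.07 z-axis [-0.0377  0.002  -0.9993] yaw -7.5 [500.6 193.3 142.8] F [-1.6  0.1  0.7] w 0.0003
red scene [([350, 213, 15, 13, 138], [357.1, 219.1])]
t 35.12 z-axis [-0.0363  0.0028 -0.9993] yaw -7.6 [502.8 192.7 143. ] F [ 0.4 -2.1  0.7] w 0.0006
[[ 0.42 -0.1   0.59]
 [ 0.26 -0.03  0.66]]
```

Handle is leaning in; now push down.

Call:
{"op": "carry_out", "data": {
  "rows": [
    [1,0.25,-0.06,0.25,0],
    [1,0.2,-0.03,0.35,0],
    [1,0.15,-0.03,0.35,0],
    [1,0.1,0,0.3,0]
  ]
}}

```text
time: 35.45
ee_pos: [0.5259, 0.1942, 0.1083]
eef_rot: [0.998, -0.067, -0.015, -0.002]
ft_force: [-0.2, -0.3, 1.3]
width: 0.0002
```

```bash
python3 - <<'E'
from h import *
s=st();red();s=st()
E
```

```text
t 35.45 z-axis [-0.0295  0.0055 -0.9995] yaw -7.71 [525.9 194.2 108.3] F [-0.2 -0.3  1.3] w 0.0002
red scene [([354, 235, 11, 12, 103], [359.3, 240.4])]
t 35.5 z-axis [-0.0316  0.0048 -0.9995] yaw -7.73 [525.4 193.4 106.4] F [ 0.2 -1.  -0.6] w 0.0006
```

Call:
{"op": "carry_out", "data": {
  "rows": [
    [1,0,0,0.1,0],
    [1,0,0,0.1,0]
  ]
}}

```text
time: 35.67
ee_pos: [0.5259, 0.1944, 0.1019]
eef_rot: [0.998, -0.067, -0.015, -0.002]
ft_force: [-6.7, -1.8, 30.5]
width: 0.0006
```

```bash
python3 - <<'E'
from h import *
s=st();red();s=st()
E
```

```text
t 35.67 z-axis [-0.0297  0.0062 -0.9995] yaw -7.72 [525.9 194.4 101.9] F [-6.7 -1.8 30.5] w 0.0006
red scene [([354, 238, 11, 11, 101], [359.2, 242.7])]
t 35.72 z-axis [-0.0295  0.0064 -0.9995] yaw -7.7 [525.8 194.8 102.2] F [-6.7 -1.2 27.2] w 0.0001
```

Call:
{"op": "carry_out", "data": {
  "rows": [
    [1,0,0,-0.5,0],
    [1,0,0,-0.9,0],
    [1,0,0,-0.9,0],
    [1,0,0,-0.9,0],
    [1,-0.8,0,-0.5,0],
    [1,-0.8,0,-0.2,0],
    [1,-0.8,0.3,0,0],
    [1,-0.5,0.9,0,0],
    [1,0,0.9,0,0],
    [1,0,0.9,0,0]
  ]
}}

```text
time: 36.55
ee_pos: [0.422, 0.1226, 0.2254]
eef_rot: [0.998, -0.06, -0.018, -0.003]
ft_force: [1.3, -0.1, -0.8]
width: 0.0002
```

```bash
python3 - <<'E'
from h import *
camera("top");camera("top");s=st();sc=red();t=camera("top");cv2.imwrite("pics/final.png",t);cv2.imwrite("pics/finals.png",sc)
for n in("top","scene"):
  for q in("deck","lock_hole","pin","pin_block","crank_axis","crank_pivot","grip","tub_a","bowl","downlight_a"):print(n,q,[(np.round(d["xy"],1).tolist(),round(d["conf"],2)) for d in pinpoint(q,n)][:4])
ax=np.array([.5557,.1972,.08]);a=np.radians(182);pv=ax+.075*np.array([np.cos(a),np.sin(a),0])
for th in(0,.15,.3):
  e=[pv+r*(np.cos(th)*(ax-pv)/.075+np.sin(th)*np.array([0,0,1])) for r in(.012,.0435,.075)]
  print(th,"exp sleeve scene",proj(e,"scene").round(1).tolist())
h=cv2.cvtColor(sc,cv2.COLOR_BGR2HSV);m=((h[...,0]>20)&(h[...,0]<35)&(h[...,1]>120));r,c=np.where(m[230:310,150:200]);print("yellow",c.min()+150,c.max()+150,r.min()+230,r.max()+230)
lp=[(.622+x*np.cos(.043)-y*np.sin(.043),-.107+x*np.sin(.043)+y*np.cos(.043),.127) for x in(-.062,.062) for y in(-.031,.031)]
print("exp lid corners top",proj(lp,"top").round(1).tolist())
w=lid(t,s,.127,"top",near=(326,131));print("top lid rect mm",w)
E
```

```text
t 36.65 z-axis [-0.0353  0.0052 -0.9994] yaw -7.29 [422.5 118.9 225.2] F [ 0.5  0.2 -0.6] w 0.0006
red scene [([350, 223, 15, 25, 236], [357.2, 235.3])]
top deck [([324.7, 138.7], 0.86)]
top lock_hole [([356.6, 135.0], 0.74), ([130.4, 153.9], 0.58)]
top pin [([355.2, 141.1], 0.5)]
top pin_block [([409.1, 218.4], 0.81)]
top crank_axis []
top crank_pivot []
top grip []
top tub_a [([122.9, 263.5], 0.87), ([326.5, 130.3], 0.82), ([400.4, 290.6], 0.81), ([319.8, 140.1], 0.52)]
top bowl [([129.5, 155.2], 0.84)]
top downlight_a [([413.0, 149.8], 0.75), ([190.1, 243.0], 0.61)]
scene deck [([215.8, 292.0], 0.17)]
scene lock_hole []
scene pin [([176.3, 303.4], 0.56)]
scene pin_block [([125.0, 246.1], 0.91)]
scene crank_axis [([358.6, 209.4], 0.66), ([361.3, 246.2], 0.59)]
scene crank_pivot [([127.5, 244.5], 0.58)]
scene grip [([358.7, 240.2], 0.66)]
scene tub_a [([214.6, 291.5], 0.7), ([211.4, 276.9], 0.7), ([154.9, 190.4], 0.67), ([417.7, 196.3], 0.61)]
scene bowl [([460.5, 276.1], 0.61)]
scene downlight_a [([100.8, 300.0], 0.68), ([358.1, 211.8], 0.56)]
0 exp sleeve scene [[354.6, 225.5], [357.9, 235.1], [361.3, 245.1]]
0.15 exp sleeve scene [[354.7, 224.9], [358.1, 232.7], [361.7, 240.9]]
0.3 exp sleeve scene [[354.7, 224.2], [358.2, 230.0], [361.9, 236.2]]
yellow 164 178 273 294
exp lid corners top [[340.5, 152.3], [314.7, 153.4], [337.4, 102.0], [311.9, 103.2]]
top lid rect mm [632.3, -112.5, 169.1, 168.2, -89.1]
```

```bash
python3 - <<'E'
from h import *
a=cv2.imread("pics/final.png").astype(int);b=cv2.imread("pics/top22.png").astype(int)
print("stack diff",np.abs(a-b)[98:165,305:345].mean())
print(close_job())
E
```

```text
stack diff 3.6327114427860696
the job is handed in; nothing more can be done
None
```

The job is handed in at about 37 s of the 210 s allowed, and my last checks found everything done as asked.

- **Stack:** Only two tubs were on the bench, green and red; there was no blue one. I put green in the deck recesses and red on its lid. Both dropped in to seated depth. The stack looked straight after cranking, and the top picture around it barely changed between the pin going in and the end.
- **Crank:** I raised the handle fully upright before cranking and turned it clockwise until it pushed back with about 21 N at the stop. The tongue hole then showed in line with the bracket hole. Partway round, the circle I followed was about 1–2 mm off centre and pulled the handle outward with about 8 N. I corrected the centre, and the handle still looked upright afterwards.
- **Pin:** I lowered it until its collar pressed on the tongue. In the scene picture the knob and pin positions matched the seated position to about 2 pixels.
- **Handle:** I folded it after pinning and pressed it down with about 30 N. Its position in the scene picture matched fully flat (centre row 235.3, expected 235.1).
- **Rest of the bench:** I left the other things alone. The networks put the bowl, downlights and look-alikes within a few pixels of where they started.

**Unsettled checks:**
- My last numeric measurement of the stack's top lid failed because it merged with the background. I had also used all 16 picture views, so the end state was checked by numbers only.
- The wrist camera read about 2 mm off sideways, and the cameras differed by 2–4 mm at the crank. I aligned the tubs and the pin by comparing them with their targets in the same picture.

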